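# Close the film developing tank and draw its pouring cap

## Task

Get the film tank ready for filling: slide the open steel tank along the bench onto the middle of the round rubber mat, then lower its lid, with the pouring cap nested on top, onto the tank until fully seated, and let go. Then lift off the cap alone, leaving the lid shut on the tank, and finish with the gripper still holding the cap about 10 cm above where it sat, touching nothing else. Do not lift or tip the tank, drop the lid, or take the cap off before the lid is on, and leave the other things on the bench where they are.

Things in the scene. Friction and masses are not known exactly. Their poses are not given: they have to be found in the camera images.
- tank: open round stainless steel developing tank with a wire film reel in it, loose, standing upright: 96 outside diameter (too wide to grip round), 80 tall, wall 3 (bore 90), 0.28 to 0.49 kg, slides on the bench with friction 0.5 to 0.7; origin at the centre of its underside, z up its axis
- lid: steel light-trap lid (inner lid), 0.11-0.18 kg, loose, starts upright on the bench, cap on top. Round steps, heights above its origin: plug for the tank's bore 0-10 (diameter 86, lower edge chamfered 4), flange 10-14 (100), collar 14-28 (54), spout 28-46 (42, under the cap). Origin: centre of the plug's underside, z up; seated, flange on the tank's rim, it is 70 above the tank's origin
- lid_collar (a point): on the lid's axis at mid-height of its collar, 21 above the lid's origin; the collar is 54 in diameter, 14 high, just below the cap; gripped there, lid and cap are carried together
- cap: plain round steel pouring cap (the outer lid), loose, 50 outside diameter, 24 tall, wall 2, 0.045 kg; sits loosely over the spout and rests on the collar's shoulder, so its outer side is 2 inside the collar's; gripped above the collar it lifts straight off alone. Origin at the centre of its open underside, z up; on the lid, it is 28 above the lid's origin
- mat: round black rubber mat, diameter 170, lying flat on the bench, 1 thick (no step to slide over), fixed; origin at its centre
- graduate: bystander: clear plastic measuring cylinder, 66 across, 135 tall; origin under its centre
- bottle: bystander: grey plastic bottle, 68 across, 165 tall; origin under its centre
- camera: bystander: black reflex camera with steel top, 136 wide, 95 tall, lens to its -x; origin under its centre
- binoculars: bystander: black binoculars standing on end, about 116 wide (along its y), 48 deep, 121 tall; origin under the centre
- lens: bystander: black camera lens standing upright, 62 across, 60 tall; origin under its centre
- film_can: bystander: small black film can with grey top, 34 across, 52 tall; origin under its centre
- spare_reel: bystander: spare wire film reel standing on its flange, 84 across, 45 tall; origin under its centre
Mind the look-alikes: they are no part of the job. Leave any orange look-alike of the cap alone.

How it is judged:
By the outcome, as a careful person would: the job done as asked, in the order asked, and still so for the second after the job is handed in, while the arm keeps its last pose, push and grip.
It also fails if it takes over 72 s, if anything falls off the work surface, if the arm or the gripper's body presses on something with over 40 N, if the wrist force passes 120 N, or if a joint passes its speed limit or range.

## Robot

A 7-joint arm with a two-finger parallel gripper is mounted at the origin on the work surface. World frame = base frame: x ahead of the robot, y to its left, z up, the work surface at z = 0. Lengths are in mm, angles in rad, forces in N, time in s.
With the tool pointing down it reaches from about 400 to 850 mm from the base axis. Payload 10.4 kg.
Tool frame: the origin (TCP) lies between the finger pads; the fingertips stand 14 mm ahead of it and the grasp point (between the pads) lies 5 mm behind it (arm.tip_reach is the distance from the TCP to the fingertips, in mm); z points along the fingers, y is the direction in which the jaws open and shut (so a half turn about z gives the same grasp; the last joint's range is limited). The gripper opens to 85 mm and grips with 20 to 120 N. Pads are 22 mm wide; open, the fingers measure 114 mm over their backs; the gripper's body (76 mm by 85 mm) begins 54 mm behind the grasp point. The pads swing forward as they close: fully open they stand 13 mm farther back than shut.
Start: joints at [-1.351, 0.332, -0.065, 1.46, 0.022, 1.35, -0.088], TCP at [150.249, 606.695, 208.338] pointing down, gripper open.
Joint ranges: [-2.6, 2.6], [-0.5, 2.12], [-1.47, 1.34], [0.16, 2.42], [-1.27, 4.41], [0.06, 2.06], [-2.6, 2.6]. Speed limits (rad/s): [2.22, 2.22, 2.79, 2.79, 3.14, 3.14, 3.14].

## Interface

Orientations are given as a unit quaternion [w, x, y, z].
In Python, from station import arm gives the robot as it stands. The module is installed in compiled form; this text tells all that it offers.
- The arm moves only by the tool arm_command, never from a script. Its argument "targets" is a list of rows, each an object of numbers: "wx", "wy", "wz": the turn, a rotation vector about the tool's x, y, z in degrees; "tx", "ty", "tz": the shift along the tool's x, y, z in cm; "jaw": the closure, from 0 (fully open) to 1 (shut). In form: [{"wx": .., "wy": .., "wz": .., "tx": .., "ty": .., "tz": .., "jaw": ..}, ...]. A call has exactly 10 rows; each row shifts and turns the pose as measured when the row begins, along the tool's axes as they then stand; what a row does not reach is not made up. A row lasts 1/10 s, in which the tool goes at most 50 mm and 8.59 degrees, less where a joint would pass 70% of its speed; a pose out of reach is approached as far as the arm can. A call is refused whole if a number of a shift passes 5 or a number of a turn 8.59, either way. A call with a gripper value outside its range is refused whole. The fingers move at their own pace and stop on an object; "newtons" is the grip in N (left out, the last holds). Time passes only in rows, so rows that do not move let the fingers close, or fill a call up. It gives the time, the measured TCP pose, the force and the opening at its end, in the units of the state.
- arm.sense(): the state, without advancing time (a new reading comes with each control period).
- arm.camera(name): name is "side" or "top"; returns the picture (480x640x3 uint8, red, green, blue); there is no depth.
- arm.camera_model(name): a dict with "vertical_fov" (degrees; the focal length in pixels is half the picture's height over the tangent of half this angle, whatever the lens; pixels are square), "cx", "cy" (the principal point, pixels), "D" ([k1, k2, p1, p2, k3] as OpenCV has them; the pictures are not rectified), "origin" and "orientation" of the camera in the world. Camera axes: x right, y down, z forward; pixel columns grow to the right and rows downward; lengths in mm; the calibration is good to about 2 mm. A picture is of the moment at which its call begins. camera_model takes no time and is no camera call.
- arm.sign_off(): hands the job in, once; it reports no verdict.
The state is a dict: "clock": time; "joint_pos": joint angles; "qd": joint speeds; "tau": joint torques, N m; "position": TCP position; "eef_rot": TCP orientation; "force": force on the tool from outside, world axes, zero at the start; "wrist_torque": the same for the moment, N m; "finger_gap": finger opening in mm.
Only numpy, scipy, OpenCV 4.12 (cv2) and the standard library are available. Lean on these libraries where they do the work, as an engineer would, in place of code of your own. Each camera call takes 0.05 s, during which the arm holds its last target.

## Working session

There is one attempt and no reset: what is moved stays moved. The work goes in short steps, Python scripts to look and compute and a tool call to move; the robot and the scene stay as the last step left them, time stands still between calls to the robot, and variables do not carry over. Pictures are saved under pics/ and viewed, and the job is handed in when it is done.

Besides the shell and the picture viewer there is one more tool, called after "Emit:" as a command line: name --argument value ..., lists and objects as JSON in quotes. arm_command: Moves the arm, as the interface text tells. Its arguments: {"type":"object","properties":{"targets":{"type":"array"},"newtons":{"type":"number"}},"required":["targets"]}

```bash
mkdir -p pics
python3 - <<'E'
from station import arm
import cv2
s=arm.sense(); print(s)
for n in("side","top"):
    print(n,arm.camera_model(n)); cv2.imwrite(f"pics/{n}0.png",arm.camera(n)[:,:,::-1])
E
```

```text
{'clock': 0.0, 'joint_pos': array([-1.35056834,  0.33288357, -0.0647041 ,  1.46095688,  0.02158332,
        1.34989687, -0.08846883]), 'qd': array([ 5.21885563e-04, -7.14729599e-04, -1.64552435e-03,  1.89356588e-03,
       -1.98636636e-04,  1.24900172e-04, -8.78330768e-05]), 'tau': array([-9.88076658e-05, -6.25455093e+01,  4.91692638e-02, -3.91594934e+01,
        1.62943115e-02,  9.94030503e-03, -6.79588695e-06]), 'position': array([150.17931524, 606.25996971, 207.50122223]), 'eef_rot': array([-6.29257568e-05,  1.21089727e-01,  9.92641301e-01, -7.22215974e-04]), 'force': array([-0.8134955 ,  0.70319395, -0.02399227]), 'wrist_torque': array([-0.01518477, -0.02269334,  0.03097241]), 'finger_gap': 85.51218759155525}
side {'vertical_fov': 55.19083366530998, 'cx': 327.1277442902059, 'cy': 237.9580026184862, 'D': array([-0.02872234,  0.        ,  0.        ,  0.        ,  0.        ]), 'origin': array([258.08232855, 622.88468895, 608.64837809]), 'orientation': array([ 0.08044066, -0.18241844,  0.87233063, -0.44642143])}
top {'vertical_fov': 48.9381342746874, 'cx': 318.7556076900409, 'cy': 239.72081635796297, 'D': array([-0.07789613,  0.        ,  0.        ,  0.        ,  0.        ]), 'origin': array([ 328.7823407 ,  -58.72739805, 1248.18017977]), 'orientation': array([ 0.06740347, -0.69789654,  0.70967784, -0.06895329])}
```

View pics/side0.png

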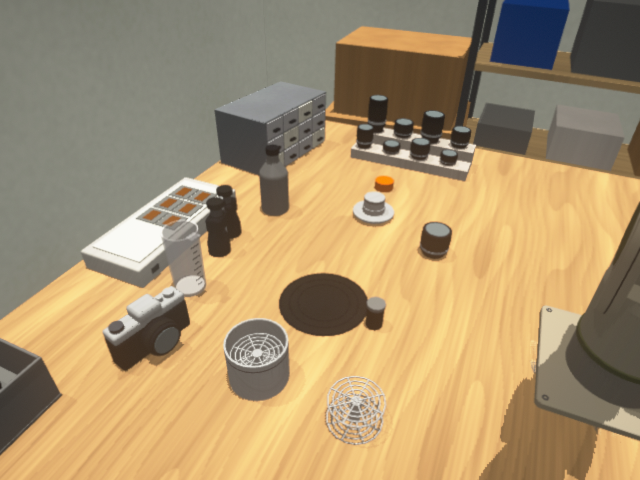

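View pics/top0.png

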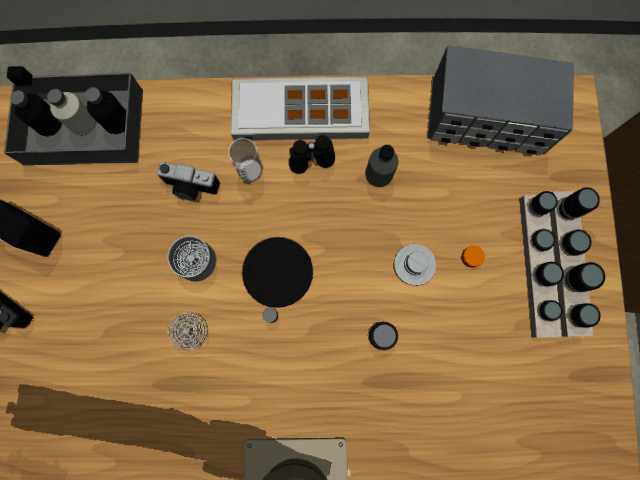

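The top view shows the tank at about (191,258), the mat at (278,272), and the lid with its steel cap at (415,264). The orange cap look-alike is at (473,256), the lens at (383,335), the film can at (270,315) and the spare reel at (188,330). In the side view the tank is at (257,358), the mat at (323,303) and the lid at (373,208). The steel cap sits on the lid's flange. The orange one is the decoy.

```bash
cat > h.py <<'E'
from station import arm
import cv2, numpy as np
from scipy.spatial.transform import Rotation as R
def cam(n):
    m=arm.camera_model(n); f=240/np.tan(np.radians(m["vertical_fov"]/2))
    K=np.array([[f,0,m["cx"]],[0,f,m["cy"]],[0,0,1]]); q=m["orientation"]
    return K,m["D"],R.from_quat(np.r_[q[1:],q[0]]),m["origin"]
def toplane(n,uv,z):
    K,D,Q,o=cam(n)
    p=cv2.undistortPoints(np.array(uv,float).reshape(-1,1,2),K,D)[:,0]
    d=Q.apply(np.c_[p,np.ones(len(p))]); return o+d*((z-o[2])/d[:,2])[:,None]
def pix(n,P):
    K,D,Q,o=cam(n); r=Q.inv().as_matrix()
    return cv2.projectPoints(np.array(P,float).reshape(-1,1,3),cv2.Rodrigues(r)[0],-r@o,K,D)[0][:,0]
def circ(xy):
    A=np.c_[2*xy,np.ones(len(xy))]; s=np.linalg.lstsq(A,(xy**2).sum(1),rcond=None)[0]
    return s[:2],np.sqrt(s[2]+s[0]**2+s[1]**2)
def st():
    s=arm.sense(); q=s["eef_rot"]; r=R.from_quat(np.r_[q[1:],q[0]]).as_matrix()
    print("t",round(s["clock"],2),"p",s["position"].round(1),"F",s["force"].round(1),"gap",round(s["finger_gap"],1),"\ntool x",r[:,0].round(3),"y",r[:,1].round(3),"z",r[:,2].round(3)); return s,r
E
python3 - <<'E'
from h import *
im=cv2.imread("pics/top0.png"); print(arm.tip_reach); st()
cr=lambda u0,v0,u1,v1,s:cv2.resize(im[v0:v1,u0:u1],None,fx=s,fy=s,interpolation=cv2.INTER_CUBIC)
cv2.imwrite("pics/c1.png",np.hstack([cr(150,210,250,310,4),cr(390,210,490,310,4)]))
# mat
g=cv2.cvtColor(im,cv2.COLOR_BGR2GRAY); hsv=cv2.cvtColor(im,cv2.COLOR_BGR2HSV)
def blob(mask,seed):
    n,l=cv2.connectedComponents(mask.astype(np.uint8)); m=(l==l[seed[1],seed[0]]).astype(np.uint8)
    c=max(cv2.findContours(m,0,cv2.CHAIN_APPROX_NONE)[0],key=len)[:,0].astype(float); return c
c=blob(g<40,(278,272)); print("mat",circ(toplane("top",c,1)[:,:2]),len(c))
gray=(hsv[...,1]<60)&(g>60)
c=blob(hsv[...,1]<70,(400,270)); print("lid bb",c.min(0),c.max(0),circ(toplane("top",c,14)[:,:2]))
c=blob(hsv[...,1]<70,(191,238+3)); print("tank bb",c.min(0),c.max(0),circ(toplane("top",c,80)[:,:2]))
E
```

```text
14.0
t 0.1 p [150.2 606.3 207.6] F [-0.7 -0.1  0.1] gap 85.2 
tool x [-0.971  0.24  -0.   ] y [ 0.24   0.971 -0.001] z [-0.    -0.001 -1.   ]
mat (array([496.86201104,  36.99701728]), np.float64(82.45908971362914)) 197
lid bb [394. 244.] [435. 284.] (array([ 507.96259637, -289.9369565 ]), np.float64(48.78402762429386))
tank bb [167. 236.] [215. 280.] (array([520.32386583, 225.34282205]), np.float64(51.84535420110415))
```

View pics/c1.png

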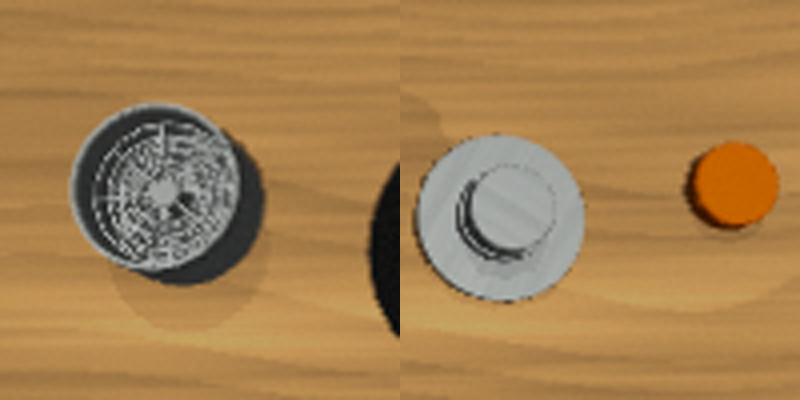

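The crop confirms the lid: a plain steel flange with the steel cap, centred near (415,264). The orange cap is separate at (473,256). Next I'll refine the tank rim fit with bright rim pixels only, and check it against the side view.

```bash
cat >> h.py <<'E'
def rim(n,im,box,z,rad,seed,thr=90):
    """outer rim circle: bright unsaturated pixels in box -> hull -> plane z"""
    u0,v0,u1,v1=box; hsv=cv2.cvtColor(im,cv2.COLOR_BGR2HSV)
    m=np.zeros(im.shape[:2],np.uint8); m[v0:v1,u0:u1]=((hsv[...,1]<70)&(hsv[...,2]>thr))[v0:v1,u0:u1]
    pts=np.argwhere(m)[:,::-1]
    h=cv2.convexHull(pts.astype(np.int32))[:,0].astype(float)
    xy=toplane(n,h,z)[:,:2]; c,r=circ(xy)
    for _ in range(5):
        e=np.abs(np.linalg.norm(xy-c,axis=1)-r); k=e<2.5
        if k.sum()>6: c,r=circ(xy[k])
    return c,r,k.sum()
E
python3 - <<'E'
from h import *
im=cv2.imread("pics/top0.png"); si=cv2.imread("pics/side0.png")
for t in (90,110,130): print("tank top",rim("top",im,(155,225,225,290),80,48,0,t))
for t in (90,110,130): print("tank side",rim("side",si,(215,312,295,372),80,48,0,t))
for t in(110,150): print("lid top",rim("top",im,(388,238,440,290),14,50,0,t),"side",rim("side",si,(345,198,400,225),14,50,0,t))
# cap top centre from crop
print(toplane("top",[[390+(511-400)/4,210+206/4]],52))
for n,P in(("top",[520,225,80]),("side",[520,225,80]),("side",[508,-290,52]),("top",[508,-290,52]),("side",[497,37,1])): print(n,P,pix(n,[P]))
for nm,uv,z in(("lens",(384,335),60),("can",(270,314),52),("reel",(188,330),45),("orange",(474,256),20),("camera",(188,180),80),("grad",(248,172),0),("bott",(380,175),30)): print(nm,toplane("top",[uv],z)[0,:2].round())
E
```

```text
tank top (array([524.57874852, 232.11424391]), np.float64(47.829926605283895), np.int64(26))
tank top (array([524.96335674, 232.35230055]), np.float64(47.54359474250772), np.int64(26))
tank top (array([525.13924738, 232.6351002 ]), np.float64(47.32807613989631), np.int64(26))
tank side (array([516.40336783, 242.49302275]), np.float64(56.430834568519884), np.int64(10))
tank side (array([521.64046284, 241.59570238]), np.float64(54.651284979691134), np.int64(14))
tank side (array([525.34413271, 235.12310993]), np.float64(48.24993371351582), np.int64(31))
lid top (array([ 508.26023914, -290.22180223]), np.float64(49.411282140503495), np.int64(28)) side (array([ 507.20937035, -280.21795694]), np.float64(48.33350357687075), np.int64(14))
lid top (array([ 508.52030142, -290.61066881]), np.float64(49.0217521551342), np.int64(23)) side (array([ 509.32513216, -289.64888928]), np.float64(53.206275897747744), np.int64(12))
[[ 507.87687197 -290.08741505   52.        ]]
top [520, 225, 80] [[191.05935381 258.0344784 ]]
side [520, 225, 80] [[262.05211759 337.69686717]]
side [508, -290, 52] [[375.02302126 195.7731239 ]]
top [508, -290, 52] [[417.70947315 261.44772341]]
side [497, 37, 1] [[324.44889992 300.71515734]]
lens [ 343. -205.]
can [394.  49.]
reel [361. 236.]
orange [ 523. -432.]
camera [704. 238.]
grad [747. 109.]
bott [ 724. -214.]
```

Run:
```python
import numpy as np
a=166.1; s=np.array([387,-289])/12
for i in range(10):
    r=np.radians(a-8.43*i); print(i, round((s@[np.cos(r),np.sin(r)])/10,1), round((s@[np.sin(r),-np.cos(r)])/10,1))
```

```text
0 -3.7 -1.6
1 -3.9 -1.0
2 -4.0 -0.4
3 -4.0 0.2
4 -4.0 0.8
5 -3.8 1.3
6 -3.6 1.9
7 -3.2 2.4
8 -2.9 2.8
9 -2.4 3.2
```

Emit:
arm_command --targets '[{"wx":0,"wy":0,"wz":8.4,"tx":-3.7,"ty":-1.6,"tz":0,"jaw":0.3},{"wx":0,"wy":0,"wz":8.4,"tx":-3.9,"ty":-1.0,"tz":0,"jaw":0.3},{"wx":0,"wy":0,"wz":8.4,"tx":-4.0,"ty":-0.4,"tz":0,"jaw":0.3},{"wx":0,"wy":0,"wz":8.4,"tx":-4.0,"ty":0.2,"tz":0,"jaw":0.3},{"wx":0,"wy":0,"wz":8.4,"tx":-4.0,"ty":0.8,"tz":0,"jaw":0.3},{"wx":0,"wy":0,"wz":8.4,"tx":-3.8,"ty":1.3,"tz":0,"jaw":0.3},{"wx":0,"wy":0,"wz":8.4,"tx":-3.6,"ty":1.9,"tz":0,"jaw":0.3},{"wx":0,"wy":0,"wz":8.4,"tx":-3.2,"ty":2.4,"tz":0,"jaw":0.3},{"wx":0,"wy":0,"wz":8.4,"tx":-2.9,"ty":2.8,"tz":0,"jaw":0.3},{"wx":0,"wy":0,"wz":8.4,"tx":-2.4,"ty":3.2,"tz":0,"jaw":0.3}]'

```text
clock: 1.1
position: [473.9, 355.1, 202.8]
eef_rot: [-0.0, 0.763, 0.647, -0.004]
force: [-0.0, 0.5, 0.5]
finger_gap: 59.9
```

Emit:
arm_command --targets '[{"wz":-1.2,"tx":-0.9,"ty":2.3,"jaw":0.3},{"tx":-0.9,"ty":2.3,"jaw":0.3},{"tx":-0.9,"ty":2.2,"jaw":0.3},{"jaw":0.3},{"tz":3.5,"jaw":0.3},{"tz":3.5,"jaw":0.3},{"tz":3.5,"jaw":0.3},{"tz":3.0,"jaw":0.3},{"tz":1.5,"jaw":0.3},{"jaw":0.3}]'

```text
$.targets[0]: bad value
```

Run:
```python
from h import *
s,r=st(); p=s["position"]
for n in("side","top"): cv2.imwrite(f"pics/{n}1.png",arm.camera(n)[:,:,::-1])
T=np.array([525,232.4]); M=np.array([497,37.]); 
print("tank rel tool cm",((np.r_[T,0]-p)@r).round(1),"mat rel",((np.r_[M,0]-p)@r).round(1))
```

```text
t 1.1 p [473.9 355.1 202.8] F [-0.   0.5  0.5] gap 59.9 
tool x [ 0.163  0.987 -0.006] y [ 0.987 -0.163 -0.006] z [-0.007 -0.005 -1.   ]
tank rel tool cm [-111.4   71.6  203.1] mat rel [-308.8   75.9  204.3]
```

View pics/side1.png

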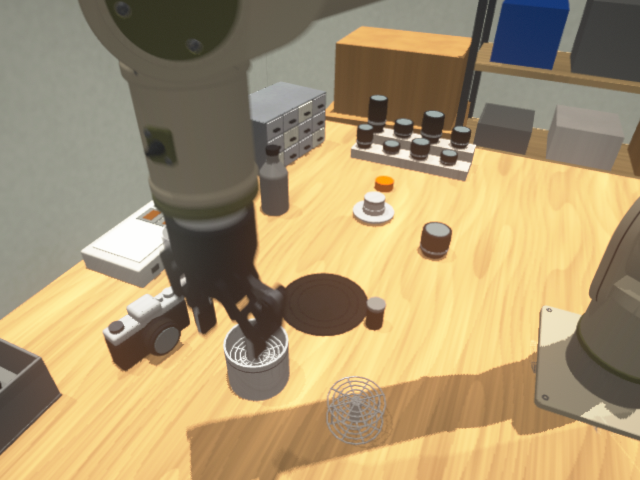

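The call was refused because every key is required, so nothing moved. The arm covers part of the side view, and the tank is still at (257,358).

Emit:
arm_command --targets '[{"wx":0,"wy":0,"wz":-1.2,"tx":-0.9,"ty":2.4,"tz":0,"jaw":0.3},{"wx":0,"wy":0,"wz":0,"tx":-0.9,"ty":2.4,"tz":0,"jaw":0.3},{"wx":0,"wy":0,"wz":0,"tx":-0.8,"ty":2.3,"tz":0,"jaw":0.3},{"wx":0,"wy":0,"wz":0,"tx":0,"ty":0,"tz":0,"jaw":0.3},{"wx":0,"wy":0,"wz":0,"tx":0,"ty":0,"tz":3.5,"jaw":0.3},{"wx":0,"wy":0,"wz":0,"tx":0,"ty":0,"tz":3.5,"jaw":0.3},{"wx":0,"wy":0,"wz":0,"tx":0,"ty":0,"tz":3.5,"jaw":0.3},{"wx":0,"wy":0,"wz":0,"tx":0,"ty":0,"tz":3.0,"jaw":0.3},{"wx":0,"wy":0,"wz":0,"tx":0,"ty":0,"tz":1.5,"jaw":0.3},{"wx":0,"wy":0,"wz":0,"tx":0,"ty":0,"tz":0,"jaw":0.3}]'

```text
clock: 2.2
position: [540.1, 315.2, 45.6]
eef_rot: [-0.0, 0.755, 0.656, -0.006]
force: [-0.1, 0.2, 0.5]
finger_gap: 60.0
```

Run:
```python
from h import *
s,r=st(); p=s["position"]
for n in("side","top"): cv2.imwrite(f"pics/{n}2.png",arm.camera(n)[:,:,::-1])
T=np.array([525,232.4]); M=np.array([497,37.]); 
print("tank rel tool",((np.r_[T,0]-p)@r).round(1),"mat rel",((np.r_[M,0]-p)@r).round(1))
```

```text
t 2.2 p [540.1 315.2  45.6] F [-0.1  0.2  0.5] gap 60.0 
tool x [ 0.139  0.99  -0.009] y [ 0.99  -0.139 -0.008] z [-0.009 -0.007 -1.   ]
tank rel tool [-83.7  -3.1  46.4] mat rel [-281.1   -3.6   48.1]
```

View pics/side2.png

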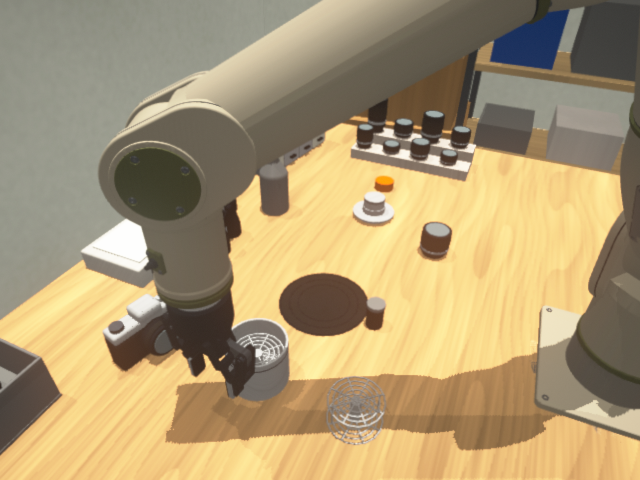

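View pics/top2.png

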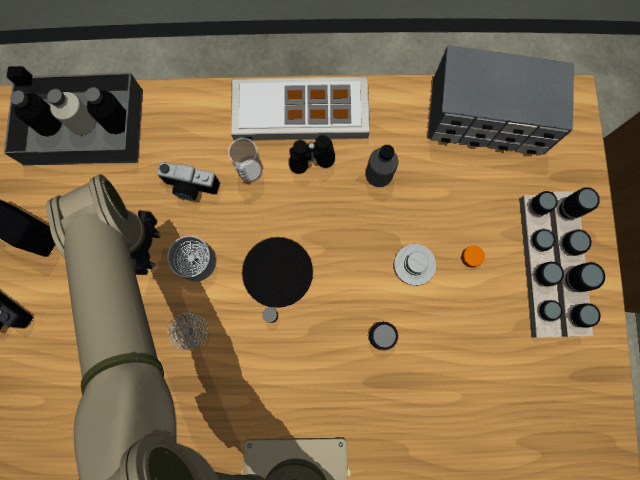

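The two fingers now straddle the tank's +y side at about (145,245) in the top view, not touching it. I'll start the cradle push along -tool x.

Emit:
arm_command --targets '[{"wx":0,"wy":0,"wz":0,"tx":-1.0,"ty":-0.2,"tz":0.5,"jaw":0.3},{"wx":0,"wy":0,"wz":0,"tx":-1.0,"ty":-0.1,"tz":0.3,"jaw":0.3},{"wx":0,"wy":0,"wz":0,"tx":-0.7,"ty":0,"tz":0,"jaw":0.3},{"wx":0,"wy":0,"wz":0,"tx":-0.7,"ty":0,"tz":0,"jaw":0.3},{"wx":0,"wy":0,"wz":0,"tx":-1.0,"ty":0,"tz":0,"jaw":0.3},{"wx":0,"wy":0,"wz":0,"tx":-1.4,"ty":0,"tz":0,"jaw":0.3},{"wx":0,"wy":0,"wz":0,"tx":-1.5,"ty":0,"tz":0,"jaw":0.3},{"wx":0,"wy":0,"wz":0,"tx":-1.5,"ty":0,"tz":0,"jaw":0.3},{"wx":0,"wy":0,"wz":0,"tx":-1.5,"ty":0,"tz":0,"jaw":0.3},{"wx":0,"wy":0,"wz":0,"tx":-1.0,"ty":0,"tz":0,"jaw":0.3}]'

```text
clock: 3.3
position: [524.9, 199.6, 46.6]
eef_rot: [-0.0, 0.754, 0.656, 0.003]
force: [1.2, 2.8, 2.0]
finger_gap: 60.1
```

```bash
cat > look.py <<'E'
from h import *
import sys
k=sys.argv[1]; s,r=st(); p=s["position"]
for n in("side","top"):
    I=arm.camera(n)[:,:,::-1]; cv2.imwrite(f"pics/{n}{k}.png",I)
a=cv2.resize(cv2.imread(f"pics/top{k}.png")[200:340,130:330],None,fx=2.8,fy=2.8,interpolation=cv2.INTER_CUBIC)
b=cv2.imread(f"pics/side{k}.png")[180:430,180:420]; b=cv2.resize(b,(int(240*392/250),392))
c=np.hstack([a,b]); sc=min(1,800/c.shape[1]); cv2.imwrite(f"pics/v{k}.png",cv2.resize(c,None,fx=sc,fy=sc))
M=np.array([497,37.,0]); print("mat rel",((M-p)@r).round(1))
E
python3 look.py 3
```

```text
t 3.3 p [524.9 199.6  46.6] F [1.2 2.8 2. ] gap 60.1 
tool x [0.138 0.99  0.005] y [ 0.99  -0.138  0.003] z [ 0.004  0.005 -1.   ]
mat rel [-165.1   -5.3   45.7]
```

View pics/v3.png

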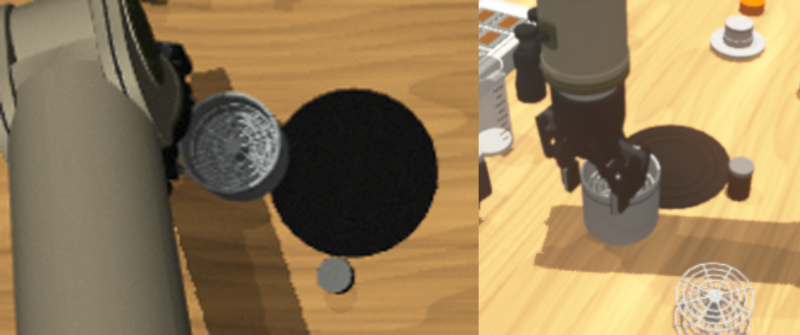

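Run:
```python
from h import *
s,r=st(); p=s["position"]
im=cv2.imread("pics/top3.png")
# crop coords -> px: scale  v3 width 800 of 560+376
sc=800/936*2.8
for c in ((238,145),):
    u=130+c[0]/sc; v=200+c[1]/sc; print(u,v,toplane("top",[[u,v]],80))
for t in (70,90,110): print(rim("top",im,(206,235,252,285),80,48,0,t))
T=rim("top",im,(206,235,252,285),80,48,0,90)[0]
print(((np.r_[T,0]-p)@r).round(1))
```

```text
t 3.4 p [524.8 198.8  46.4] F [-0.  -0.8 -0. ] gap 59.6 
tool x [0.14  0.99  0.004] y [ 0.99  -0.14   0.003] z [ 0.003  0.004 -1.   ]
229.45 260.5892857142857 [[512.83978002 138.00402756  80.        ]]
(array([516.80528621, 146.4914725 ]), np.float64(47.91570880571569), np.int64(26))
(array([517.69138238, 145.48586995]), np.float64(46.85983054321057), np.int64(17))
(array([517.37509677, 146.11442181]), np.float64(46.60246394834014), np.int64(14))
[-54.    0.3  46.2]
```

Emit:
arm_command --targets '[{"wx":0,"wy":0,"wz":0,"tx":-0.6,"ty":-0.1,"tz":0.2,"jaw":0.3},{"wx":0,"wy":0,"wz":0,"tx":-0.8,"ty":-0.1,"tz":0.2,"jaw":0.3},{"wx":0,"wy":0,"wz":0,"tx":-1.2,"ty":-0.1,"tz":0.2,"jaw":0.3},{"wx":0,"wy":0,"wz":0,"tx":-1.4,"ty":-0.1,"tz":0.1,"jaw":0.3},{"wx":0,"wy":0,"wz":0,"tx":-1.4,"ty":-0.1,"tz":0,"jaw":0.3},{"wx":0,"wy":0,"wz":0,"tx":-1.4,"ty":0,"tz":0,"jaw":0.3},{"wx":0,"wy":0,"wz":0,"tx":-1.2,"ty":0,"tz":0,"jaw":0.3},{"wx":0,"wy":0,"wz":0,"tx":-1.0,"ty":0,"tz":0,"jaw":0.3},{"wx":0,"wy":0,"wz":0,"tx":-0.6,"ty":0,"tz":0,"jaw":0.3},{"wx":0,"wy":0,"wz":0,"tx":-0.4,"ty":0,"tz":0,"jaw":0.3}]'

```text
clock: 4.4
position: [513.5, 113.3, 44.7]
eef_rot: [-0.002, 0.75, 0.661, 0.016]
force: [0.9, 5.3, 3.7]
finger_gap: 59.7
```

```bash
python3 look.py 4
python3 - <<'E'
from h import *
im=cv2.imread("pics/top4.png")
for t in (70,90,110): print(rim("top",im,(235,238,310,310),80,48,0,t))
E
```

```text
t 4.4 p [513.5 113.3  44.7] F [0.9 5.3 3.7] gap 59.7 
tool x [0.126 0.992 0.027] y [ 0.992 -0.126  0.018] z [ 0.022  0.024 -0.999]
mat rel [-79.   -7.6  42.5]
(array([487.24468425,  96.87615153]), np.float64(82.63081804310757), np.int64(5))
(array([487.92414449,  97.87404794]), np.float64(82.13463451699951), np.int64(6))
(array([487.54253375,  99.51289444]), np.float64(82.39408440419948), np.int64(4))
```

View pics/v4.png

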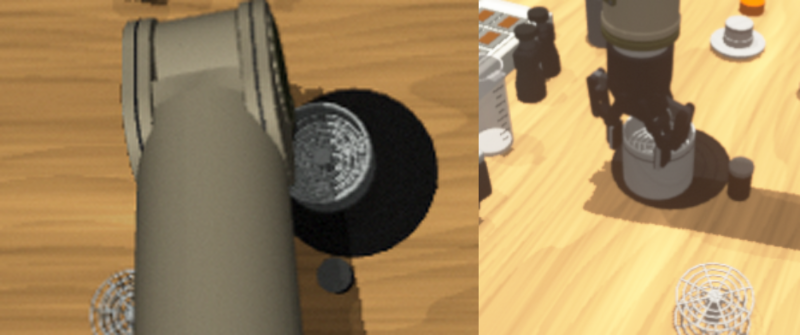

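Run:
```python
from h import *
s,r=st(); p=s["position"]
im=cv2.imread("pics/top4.png")
hsv=cv2.cvtColor(im,cv2.COLOR_BGR2HSV)
g=hsv[...,2]
cv2.imwrite("pics/z4.png",cv2.resize(im[235:300,245:310],None,fx=9,fy=9,interpolation=cv2.INTER_CUBIC))
for d in (49,51,54):
    T=p+r@[-d,0,0]; c=np.linspace(0,2*np.pi,60); P=np.c_[T[0]+48*np.cos(c),T[1]+48*np.sin(c),np.full(60,80)]
    q=pix("top",P); print(d,T[:2].round(1),q.min(0),q.max(0))
```

```text
t 4.5 p [513.5 112.8  44.6] F [1.3 2.  3.2] gap 59.7 
tool x [0.126 0.992 0.026] y [ 0.992 -0.127  0.018] z [ 0.021  0.024 -0.999]
49 [507.3  64.2] [240.88279995 241.48299394] [283.65681527 283.85990795]
51 [507.   62.2] [241.76392656 241.57846505] [284.54269072 283.95941601]
54 [506.7  59.2] [243.08591788 241.72169224] [285.87169976 284.10866316]
```

View pics/z4.png

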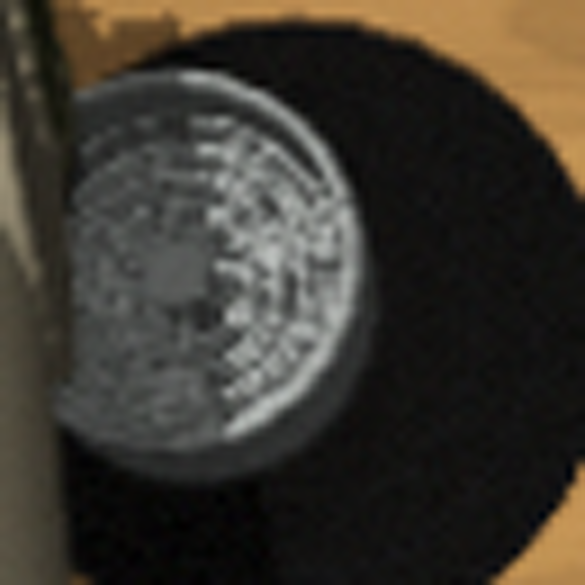

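Emit:
arm_command --targets '[{"wx":0.5,"wy":-0.7,"wz":0,"tx":-0.4,"ty":-0.1,"tz":0,"jaw":0.3},{"wx":0.5,"wy":-0.8,"wz":0,"tx":-0.5,"ty":-0.1,"tz":0,"jaw":0.3},{"wx":0,"wy":0,"wz":0,"tx":-0.5,"ty":-0.1,"tz":0,"jaw":0.3},{"wx":0,"wy":0,"wz":0,"tx":-0.5,"ty":-0.1,"tz":0,"jaw":0.3},{"wx":0,"wy":0,"wz":0,"tx":-0.4,"ty":0,"tz":0,"jaw":0.3},{"wx":0,"wy":0,"wz":0,"tx":-0.2,"ty":0,"tz":0,"jaw":0.3},{"wx":0,"wy":0,"wz":0,"tx":0,"ty":0,"tz":0,"jaw":0.3},{"wx":0,"wy":0,"wz":0,"tx":0,"ty":0,"tz":0,"jaw":0.3},{"wx":0,"wy":0,"wz":0,"tx":0,"ty":0,"tz":0,"jaw":0.3},{"wx":0,"wy":0,"wz":0,"tx":0,"ty":0,"tz":0,"jaw":0.3}]'

```text
clock: 5.5
position: [506.6, 89.3, 44.4]
eef_rot: [0.001, 0.749, 0.663, -0.001]
force: [0.7, 3.6, 4.2]
finger_gap: 59.8
```

```bash
python3 look.py 5
python3 - <<'E'
from h import *
im=cv2.imread("pics/top5.png")
cv2.imwrite("pics/z5.png",cv2.resize(im[230:305,240:315],None,fx=8,fy=8,interpolation=cv2.INTER_CUBIC))
P=[497,37]; c=np.linspace(0,2*np.pi,60);q=pix("top",np.c_[P[0]+48*np.cos(c),P[1]+48*np.sin(c),np.full(60,81)]); print("goal rim box",q.min(0),q.max(0))
E
```

```text
t 5.5 p [506.6  89.3  44.4] F [0.7 3.6 4.2] gap 59.8 
tool x [ 0.122  0.993 -0.003] y [ 0.993 -0.122 -0.   ] z [-0.001 -0.003 -1.   ]
mat rel [-52.9  -3.1  44.6]
goal rim box [252.90756132 245.6911124 ] [295.82315621 288.24503151]
```

View pics/z5.png

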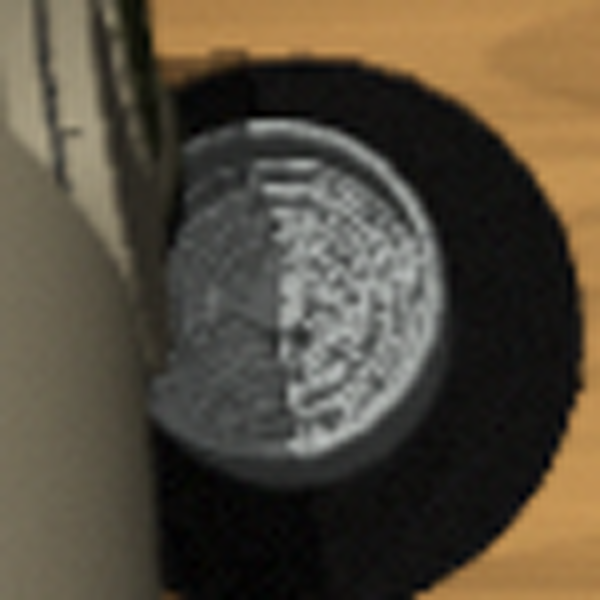

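View pics/side5.png

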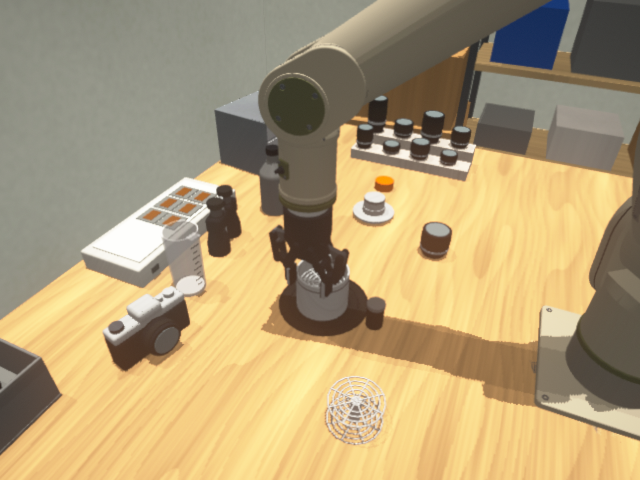

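The tank sits on the mat. In the top crop its rim spans u to 295.4 and v 244.6–287, against a goal of 295.8 and 245.7–288.2, so it is within about 3 mm. Next I'll back off and rise.

Emit:
arm_command --targets '[{"wx":0,"wy":0,"wz":0,"tx":1.0,"ty":0,"tz":0,"jaw":0.3},{"wx":0,"wy":0,"wz":0,"tx":2.0,"ty":0,"tz":0,"jaw":0.3},{"wx":0,"wy":0,"wz":0,"tx":2.0,"ty":0,"tz":-1.0,"jaw":0.2},{"wx":0,"wy":0,"wz":0,"tx":1.0,"ty":0,"tz":-4.0,"jaw":0.2},{"wx":0,"wy":0,"wz":0,"tx":0,"ty":0,"tz":-4.5,"jaw":0.2},{"wx":0,"wy":0,"wz":0,"tx":0,"ty":0,"tz":-4.5,"jaw":0.2},{"wx":0,"wy":0,"wz":0,"tx":-2.0,"ty":0,"tz":-4.0,"jaw":0.2},{"wx":0,"wy":0,"wz":0,"tx":-4.0,"ty":0,"tz":0,"jaw":0.2},{"wx":0,"wy":0,"wz":0,"tx":-4.5,"ty":0,"tz":0,"jaw":0.2},{"wx":0,"wy":0,"wz":0,"tx":-4.5,"ty":0,"tz":0,"jaw":0.2}]'

```text
clock: 6.6
position: [490.1, 2.1, 226.9]
eef_rot: [0.001, 0.747, 0.665, -0.013]
force: [1.2, 0.0, -0.2]
finger_gap: 68.5
```

Run:
```python
from h import *
s,r=st(); p=s["position"]; print(s["joint_pos"].round(2))
L=np.array([508.3,-290.3,0]); print(((L-p)@r).round(1))
```

```text
t 6.6 p [490.1   2.1 226.9] F [ 1.2  0.  -0.2] gap 68.5 
tool x [ 0.116  0.993 -0.022] y [ 0.993 -0.117 -0.016] z [-0.018 -0.02  -1.   ]
[-0.63  0.02  0.53  1.79  0.01  1.36 -0.22]
[-283.3   55.9  232.2]
```

Emit:
arm_command --targets '[{"wx":-0.9,"wy":1.3,"wz":0,"tx":-4.0,"ty":0.8,"tz":0,"jaw":0.2},{"wx":0,"wy":0,"wz":0,"tx":-4.0,"ty":0.8,"tz":0,"jaw":0.2},{"wx":0,"wy":0,"wz":0,"tx":-4.0,"ty":0.8,"tz":0,"jaw":0.2},{"wx":0,"wy":0,"wz":0,"tx":-4.0,"ty":0.8,"tz":0,"jaw":0.2},{"wx":0,"wy":0,"wz":0,"tx":-4.0,"ty":0.8,"tz":1.0,"jaw":0.2},{"wx":0,"wy":0,"wz":0,"tx":-4.0,"ty":0.8,"tz":2.0,"jaw":0.2},{"wx":0,"wy":0,"wz":0,"tx":-3.0,"ty":0.6,"tz":3.0,"jaw":0.2},{"wx":0,"wy":0,"wz":0,"tx":-1.3,"ty":0.2,"tz":3.0,"jaw":0.2},{"wx":0,"wy":0,"wz":0,"tx":0,"ty":0,"tz":0,"jaw":0.2},{"wx":0,"wy":0,"wz":0,"tx":0,"ty":0,"tz":0,"jaw":0.2}]'

```text
clock: 7.6
position: [502.7, -304.0, 130.9]
eef_rot: [-0.004, 0.752, 0.66, -0.007]
force: [-0.4, -0.2, 0.5]
finger_gap: 68.3
```

Run:
```python
from h import *
s,r=st(); p=s["position"]; print(s["joint_pos"].round(2))
L=np.array([508.3,-290.3,0]); print(((L-p)@r).round(1), (r.T@[0,0,-1]).round(3))
for n in("side","top"):cv2.imwrite(f"pics/{n}6.png",arm.camera(n)[:,:,::-1])
im=cv2.imread("pics/top6.png")
for t in (70,90,110): print("tank",rim("top",im,(245,236,305,298),81,48,0,t))
for t in (70,90,110): print("tank side",rim("side",cv2.imread("pics/side6.png"),(285,250,365,310),81,48,0,t))
```

```text
t 7.6 p [ 502.7 -304.   130.9] F [-0.4 -0.2  0.5] gap 68.3 
tool x [ 0.13   0.992 -0.006] y [ 0.991 -0.13  -0.014] z [-0.015 -0.004 -1.   ]
[-0.16  0.38  0.77  1.69 -0.27  1.2   0.55]
[ 15.    5.6 130.7] [0.006 0.014 1.   ]
tank (array([499.29310916,  39.49146688]), np.float64(48.367963837243835), np.int64(29))
tank (array([499.52847859,  39.68805868]), np.float64(47.93748738314525), np.int64(27))
tank (array([499.57965736,  39.704527  ]), np.float64(47.49355954538305), np.int64(26))
tank side (array([491.10800783,  73.47839736]), np.float64(69.96849408401204), np.int64(4))
tank side (array([490.94207675,  72.8005116 ]), np.float64(69.21514739285777), np.int64(4))
tank side (array([488.61827686,  70.75808754]), np.float64(67.8568980289097), np.int64(2))
```

View pics/side6.png

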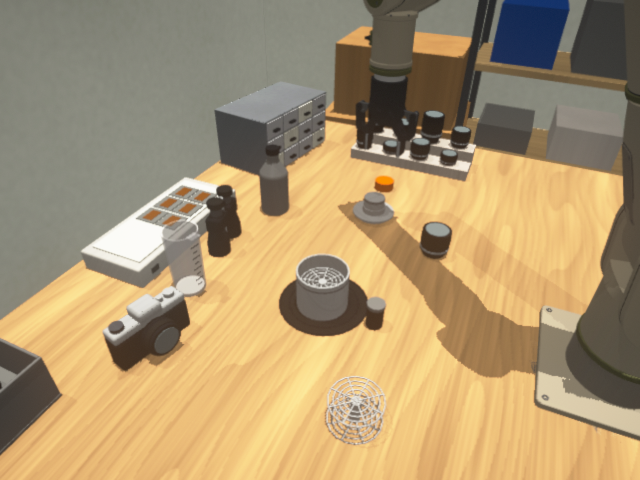

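View pics/top6.png

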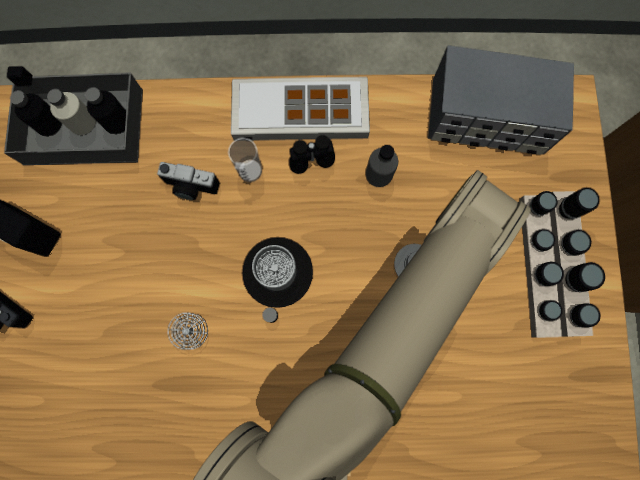

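The tank stands at (499.5, 39.6), 3.6 mm from the mat's centre at (497, 37). The side view shows the gripper at (385,130) still short of the lid at (373,208), so I'll align over the lid and go down.

Emit:
arm_command --targets '[{"wx":-0.8,"wy":0.3,"wz":0,"tx":0.8,"ty":0.3,"tz":0,"jaw":0.2},{"wx":0,"wy":0,"wz":0,"tx":0.7,"ty":0.3,"tz":0,"jaw":0.2},{"wx":0,"wy":0,"wz":0,"tx":0,"ty":0,"tz":0,"jaw":0.2},{"wx":0,"wy":0,"wz":0,"tx":0,"ty":0,"tz":0,"jaw":0.2},{"wx":0,"wy":0,"wz":0,"tx":0,"ty":0,"tz":1.5,"jaw":0.2},{"wx":0,"wy":0,"wz":0,"tx":0,"ty":0,"tz":2.0,"jaw":0.2},{"wx":0,"wy":0,"wz":0,"tx":0,"ty":0,"tz":1.5,"jaw":0.2},{"wx":0,"wy":0,"wz":0,"tx":0,"ty":0,"tz":0,"jaw":0.2},{"wx":0,"wy":0,"wz":0,"tx":0,"ty":0,"tz":0,"jaw":0.2},{"wx":0,"wy":0,"wz":0,"tx":0,"ty":0,"tz":0,"jaw":0.2}]'

```text
clock: 8.7
position: [515.5, -284.3, 82.1]
eef_rot: [0.002, 0.749, 0.662, 0.004]
force: [0.2, -0.1, 0.3]
finger_gap: 68.5
```

```bash
cat > lk2.py <<'E'
from h import *
import sys
k=sys.argv[1]; u0,v0,u1,v1=map(int,sys.argv[2:6]); f=float(sys.argv[6]); G=np.array([float(x) for x in sys.argv[7:10]])
s,r=st(); p=s["position"]; print("goal rel tool mm",((G-p)@r).round(1),"down in tool",(r.T@[0,0,-1]).round(3))
I=arm.camera("side")[:,:,::-1]; cv2.imwrite(f"pics/side{k}.png",I)
cv2.imwrite(f"pics/v{k}.png",cv2.resize(I[v0:v1,u0:u1],None,fx=f,fy=f,interpolation=cv2.INTER_CUBIC))
E
python3 lk2.py 7 320 120 440 235 5 508.3 -290.3 0
```

```text
t 8.7 p [ 515.5 -284.3   82.1] F [ 0.2 -0.1  0.3] gap 68.5 
tool x [0.122 0.992 0.002] y [ 0.992 -0.122  0.008] z [ 0.009  0.001 -1.   ]
goal rel tool mm [-7.  -7.1 82. ] down in tool [-0.002 -0.008  1.   ]
```

View pics/v7.png

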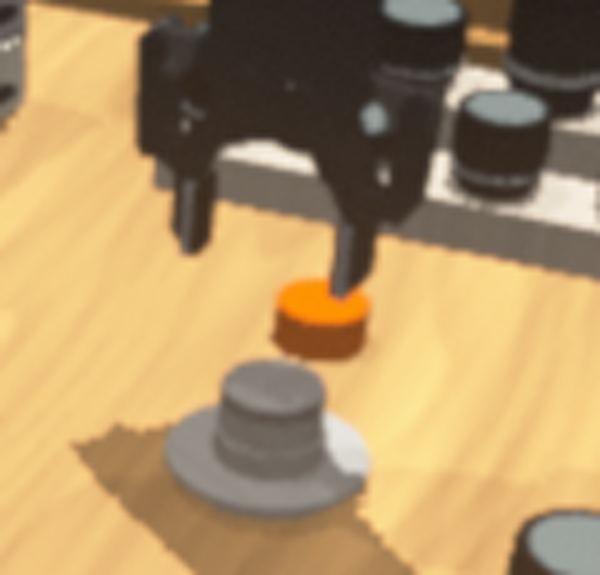

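Emit:
arm_command --targets '[{"wx":0.5,"wy":-0.1,"wz":0,"tx":-0.4,"ty":-0.4,"tz":0,"jaw":0.2},{"wx":0,"wy":0,"wz":0,"tx":-0.3,"ty":-0.3,"tz":0,"jaw":0.2},{"wx":0,"wy":0,"wz":0,"tx":0,"ty":0,"tz":0,"jaw":0.2},{"wx":0,"wy":0,"wz":0,"tx":0,"ty":0,"tz":0,"jaw":0.2},{"wx":0,"wy":0,"wz":0,"tx":0,"ty":0,"tz":0,"jaw":0.2},{"wx":0,"wy":0,"wz":0,"tx":0,"ty":0,"tz":0,"jaw":0.2},{"wx":0,"wy":0,"wz":0,"tx":0,"ty":0,"tz":0,"jaw":0.2},{"wx":0,"wy":0,"wz":0,"tx":0,"ty":0,"tz":0,"jaw":0.2},{"wx":0,"wy":0,"wz":0,"tx":0,"ty":0,"tz":0,"jaw":0.2},{"wx":0,"wy":0,"wz":0,"tx":0,"ty":0,"tz":0,"jaw":0.2}]'

```text
clock: 9.75
position: [508.2, -291.6, 84.0]
eef_rot: [0.001, 0.749, 0.662, 0.001]
force: [0.1, -0.4, -0.0]
finger_gap: 68.2
```

```bash
python3 - <<'E'
from h import *
p=np.array([515.5,-284.3,82.1]); y=np.array([.992,-.122,.008])
for b in (0,5,10,15): print(b,pix("side",[p+y*37+[0,0,-14+b],p-y*37+[0,0,-14+b]]).round(1).tolist(),"seen left 358,170.4 right 388.4,179.4")
E
python3 lk2.py 8 320 120 440 235 5 508.3 -290.3 0
```

```text
0 [[357.7, 186.0], [386.2, 194.7]] seen left 358,170.4 right 388.4,179.4
5 [[357.9, 184.1], [386.4, 192.8]] seen left 358,170.4 right 388.4,179.4
10 [[358.0, 182.3], [386.7, 191.0]] seen left 358,170.4 right 388.4,179.4
15 [[358.1, 180.4], [386.9, 189.1]] seen left 358,170.4 right 388.4,179.4
t 9.75 p [ 508.2 -291.6   84. ] F [ 0.1 -0.4 -0. ] gap 68.2 
tool x [ 0.122  0.992 -0.   ] y [ 0.992 -0.122  0.002] z [ 0.002 -0.001 -1.   ]
goal rel tool mm [ 1.3 -0.2 84. ] down in tool [ 0.    -0.002  1.   ]
```

View pics/v8.png

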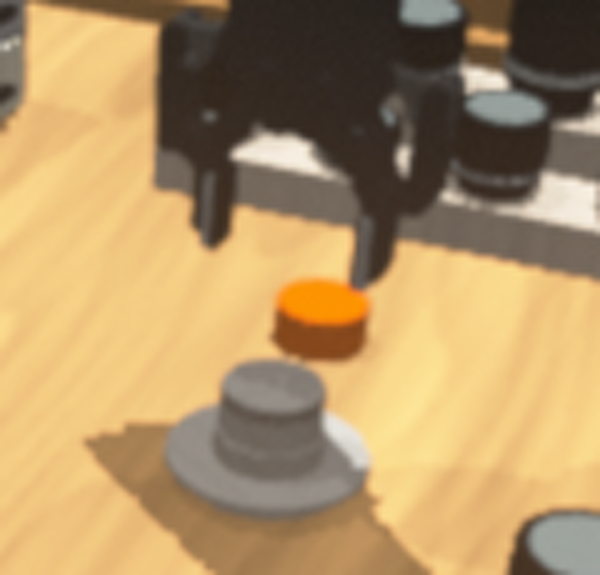

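Run:
```python
from h import *
p=np.array([540.1,315.2,45.6]); y=np.array([.99,-.139,-.008])
for b in (0,10,20,40): print(b,pix("side",[p+y*34+[0,0,-14+b],p-y*34+[0,0,-14+b]]).round(1).tolist())
im=cv2.imread("pics/side2.png"); cv2.imwrite("pics/z2.png",cv2.resize(im[300:420,150:300],None,fx=5,fy=5,interpolation=cv2.INTER_CUBIC))
p=np.array([508.2,-291.6,84]); y=np.array([.992,-.122,.0])
for b in (0,10,20,40): print(b,pix("side",[p+y*37+[0,0,-14+b],p-y*37+[0,0,-14+b]]).round(1).tolist(), "seen (361.6,168.6),(393.6,177)")
```

```text
0 [[203.2, 389.2], [239.3, 410.8]]
10 [[202.2, 385.0], [238.6, 406.7]]
20 [[201.2, 380.7], [237.9, 402.4]]
40 [[199.2, 371.9], [236.5, 393.7]]
0 [[361.7, 184.7], [390.3, 193.1]] seen (361.6,168.6),(393.6,177)
10 [[362.0, 181.0], [390.7, 189.4]] seen (361.6,168.6),(393.6,177)
20 [[362.3, 177.2], [391.2, 185.6]] seen (361.6,168.6),(393.6,177)
40 [[362.8, 169.6], [392.1, 177.9]] seen (361.6,168.6),(393.6,177)
```

View pics/z2.png

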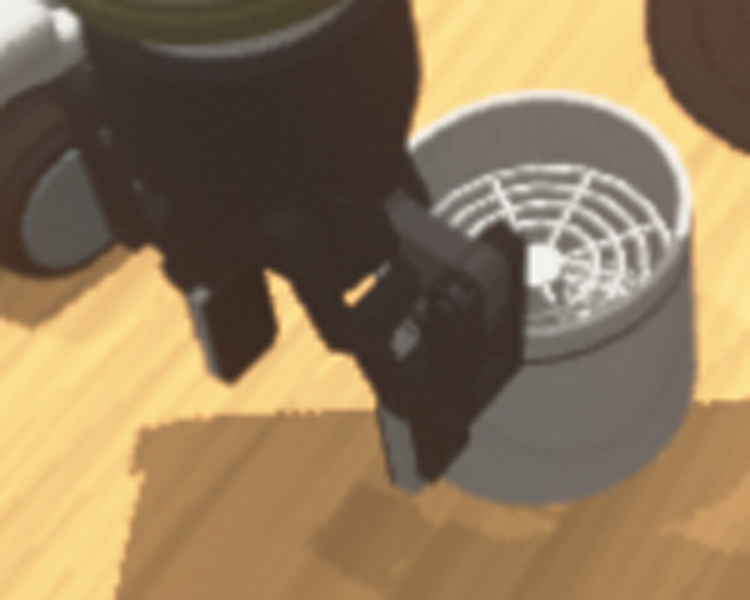

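The visible fingertips at (361.6,168.6) and (393.6,177) read about 30–40 mm higher than TCP+14 predicts. I'll go down in stages and re-check this before closing.

Emit:
arm_command --targets '[{"wx":0,"wy":0,"wz":0,"tx":0.1,"ty":0,"tz":1.0,"jaw":0.2},{"wx":0,"wy":0,"wz":0,"tx":0,"ty":0,"tz":1.0,"jaw":0.2},{"wx":0,"wy":0,"wz":0,"tx":0,"ty":0,"tz":1.0,"jaw":0.2},{"wx":0,"wy":0,"wz":0,"tx":0,"ty":0,"tz":0.5,"jaw":0.2},{"wx":0,"wy":0,"wz":0,"tx":0,"ty":0,"tz":0,"jaw":0.2},{"wx":0,"wy":0,"wz":0,"tx":0,"ty":0,"tz":0,"jaw":0.2},{"wx":0,"wy":0,"wz":0,"tx":0,"ty":0,"tz":0,"jaw":0.2},{"wx":0,"wy":0,"wz":0,"tx":0,"ty":0,"tz":0,"jaw":0.2},{"wx":0,"wy":0,"wz":0,"tx":0,"ty":0,"tz":0,"jaw":0.2},{"wx":0,"wy":0,"wz":0,"tx":0,"ty":0,"tz":0,"jaw":0.2}]'

```text
clock: 10.8
position: [508.2, -290.5, 45.5]
eef_rot: [0.001, 0.749, 0.662, 0.0]
force: [-0.0, 0.1, -0.2]
finger_gap: 68.4
```

```bash
python3 lk2.py 9 320 120 440 235 5 508.3 -290.3 0
```

```text
t 10.8 p [ 508.2 -290.5   45.5] F [-0.   0.1 -0.2] gap 68.4 
tool x [ 0.122  0.992 -0.   ] y [ 0.992 -0.122  0.002] z [ 0.002 -0.001 -1.   ]
goal rel tool mm [ 0.2  0.  45.5] down in tool [ 0.    -0.002  1.   ]
```

View pics/v9.png

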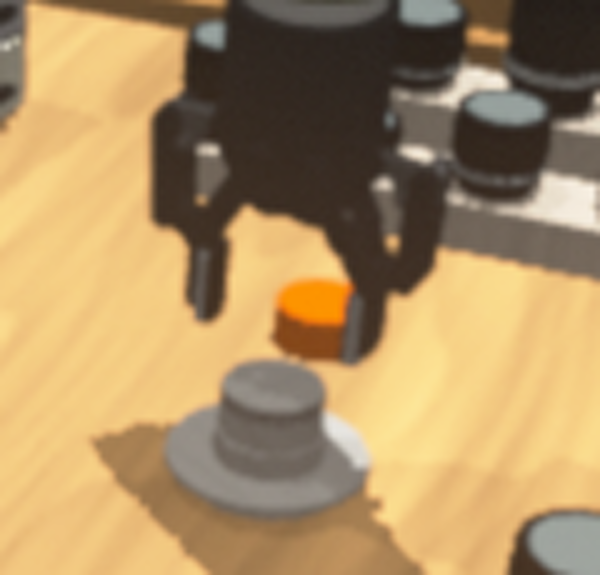

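Run:
```python
from h import *
p=np.array([508.2,-290.5,0]); y=np.array([.992,-.122,0]);x=np.array([.122,.992,0])
for z in (50,60,65,70,75,80): print(z,[pix("side",[p+y*a+x*b+[0,0,z]]).round(1).tolist()[0] for a in(37,-37) for b in (-11,11)], "seen (361,184),(392,192.4)")
```

```text
50 [[363.0, 190.2], [358.9, 194.1], [391.1, 198.7], [387.3, 202.8]] seen (361,184),(392,192.4)
60 [[363.3, 186.6], [359.2, 190.5], [391.6, 195.0], [387.8, 199.1]] seen (361,184),(392,192.4)
65 [[363.5, 184.8], [359.3, 188.7], [391.8, 193.2], [388.0, 197.3]] seen (361,184),(392,192.4)
70 [[363.6, 183.0], [359.5, 186.8], [392.0, 191.3], [388.2, 195.4]] seen (361,184),(392,192.4)
75 [[363.7, 181.1], [359.6, 185.0], [392.2, 189.4], [388.4, 193.5]] seen (361,184),(392,192.4)
80 [[363.9, 179.3], [359.7, 183.1], [392.5, 187.6], [388.6, 191.6]] seen (361,184),(392,192.4)
```

Tips project to z ≈ 70 while the TCP reads 45.5, so the fingers really are higher than expected. That agrees with the push pictures, where the tips stood just under the rim. I'll go down a further 30 mm and check again.

Emit:
arm_command --targets '[{"wx":0,"wy":0,"wz":0,"tx":0,"ty":0,"tz":0.7,"jaw":0.2},{"wx":0,"wy":0,"wz":0,"tx":0,"ty":0,"tz":0.7,"jaw":0.2},{"wx":0,"wy":0,"wz":0,"tx":0,"ty":0,"tz":0.6,"jaw":0.2},{"wx":0,"wy":0,"wz":0,"tx":0,"ty":0,"tz":0,"jaw":0.2},{"wx":0,"wy":0,"wz":0,"tx":0,"ty":0,"tz":0,"jaw":0.2},{"wx":0,"wy":0,"wz":0,"tx":0,"ty":0,"tz":0,"jaw":0.2},{"wx":0,"wy":0,"wz":0,"tx":0,"ty":0,"tz":0,"jaw":0.2},{"wx":0,"wy":0,"wz":0,"tx":0,"ty":0,"tz":0,"jaw":0.2},{"wx":0,"wy":0,"wz":0,"tx":0,"ty":0,"tz":0,"jaw":0.2},{"wx":0,"wy":0,"wz":0,"tx":0,"ty":0,"tz":0,"jaw":0.2}]'

```text
clock: 11.85
position: [508.3, -290.5, 23.8]
eef_rot: [0.001, 0.749, 0.662, 0.0]
force: [0.3, -0.0, 0.2]
finger_gap: 68.4
```

```bash
python3 lk2.py 10 320 120 440 235 5 508.3 -290.3 0
```

```text
t 11.85 p [ 508.3 -290.5   23.8] F [ 0.3 -0.   0.2] gap 68.4 
tool x [ 0.122  0.992 -0.   ] y [ 0.992 -0.122  0.002] z [ 0.002 -0.001 -1.   ]
goal rel tool mm [ 0.2 -0.  23.8] down in tool [ 0.    -0.002  1.   ]
```

View pics/v10.png

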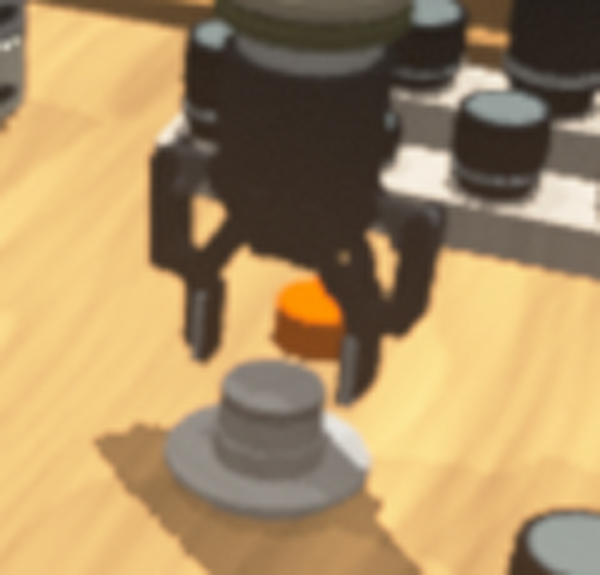

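Emit:
arm_command --targets '[{"wx":0,"wy":0,"wz":0,"tx":0,"ty":0,"tz":0.7,"jaw":0.2},{"wx":0,"wy":0,"wz":0,"tx":0,"ty":0,"tz":0.6,"jaw":0.2},{"wx":0,"wy":0,"wz":0,"tx":0,"ty":0,"tz":0.5,"jaw":0.2},{"wx":0,"wy":0,"wz":0,"tx":0,"ty":0,"tz":0,"jaw":0.2},{"wx":0,"wy":0,"wz":0,"tx":0,"ty":0,"tz":0,"jaw":0.2},{"wx":0,"wy":0,"wz":0,"tx":0,"ty":0,"tz":0,"jaw":0.2},{"wx":0,"wy":0,"wz":0,"tx":0,"ty":0,"tz":0,"jaw":0.2},{"wx":0,"wy":0,"wz":0,"tx":0,"ty":0,"tz":0,"jaw":0.2},{"wx":0,"wy":0,"wz":0,"tx":0,"ty":0,"tz":0,"jaw":0.2},{"wx":0,"wy":0,"wz":0,"tx":0,"ty":0,"tz":0,"jaw":0.2}]'

```text
clock: 12.9
position: [508.3, -290.5, 4.1]
eef_rot: [0.001, 0.749, 0.662, 0.0]
force: [0.6, 0.5, -0.5]
finger_gap: 68.5
```

```bash
python3 lk2.py 11 340 160 420 230 8 508.3 -290.3 0
```

```text
t 12.9 p [ 508.3 -290.5    4.1] F [ 0.6  0.5 -0.5] gap 68.5 
tool x [ 0.122  0.992 -0.   ] y [ 0.992 -0.122  0.002] z [ 0.002 -0.001 -1.   ]
goal rel tool mm [ 0.2 -0.   4.1] down in tool [ 0.    -0.002  1.   ]
```

View pics/v11.png

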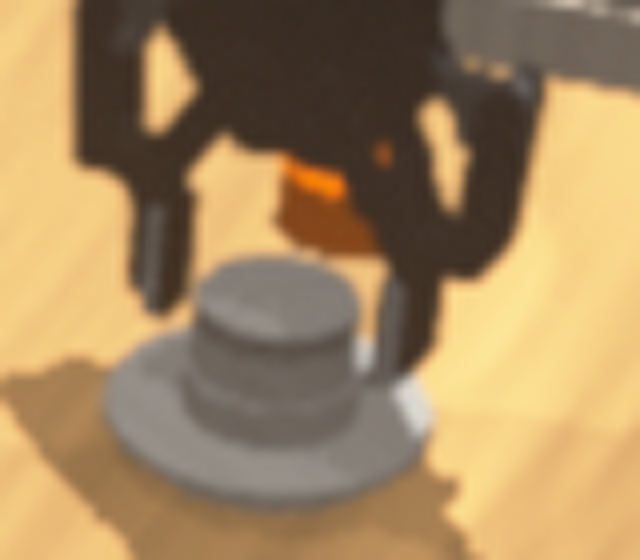

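At the true descent the tips are mid-image at crop (275,347), which gives z ≈ 36, and there is no contact yet. So the reported TCP z reads about 30 mm low for the real fingertips. I'll trust the picture, continuing slowly.

Emit:
arm_command --targets '[{"wx":0,"wy":0,"wz":0,"tx":0,"ty":0,"tz":0.5,"jaw":0.22},{"wx":0,"wy":0,"wz":0,"tx":0,"ty":0,"tz":0.5,"jaw":0.24},{"wx":0,"wy":0,"wz":0,"tx":0,"ty":0,"tz":0.2,"jaw":0.26},{"wx":0,"wy":0,"wz":0,"tx":0,"ty":0,"tz":0,"jaw":0.28},{"wx":0,"wy":0,"wz":0,"tx":0,"ty":0,"tz":0,"jaw":0.28},{"wx":0,"wy":0,"wz":0,"tx":0,"ty":0,"tz":0,"jaw":0.28},{"wx":0,"wy":0,"wz":0,"tx":0,"ty":0,"tz":0,"jaw":0.28},{"wx":0,"wy":0,"wz":0,"tx":0,"ty":0,"tz":0,"jaw":0.28},{"wx":0,"wy":0,"wz":0,"tx":0,"ty":0,"tz":0,"jaw":0.28},{"wx":0,"wy":0,"wz":0,"tx":0,"ty":0,"tz":0,"jaw":0.28}]'

```text
clock: 13.95
position: [508.3, -290.5, -9.0]
eef_rot: [0.001, 0.749, 0.662, 0.0]
force: [0.7, -0.3, 0.4]
finger_gap: 61.3
```

```bash
python3 lk2.py 12 340 160 420 230 8 508.3 -290.3 0
```

```text
t 13.95 p [ 508.3 -290.5   -9. ] F [ 0.7 -0.3  0.4] gap 61.3 
tool x [ 0.122  0.992 -0.   ] y [ 0.992 -0.122  0.002] z [ 0.002 -0.001 -1.   ]
goal rel tool mm [ 0.2 -0.  -9. ] down in tool [ 0.    -0.002  1.   ]
```

View pics/v12.png

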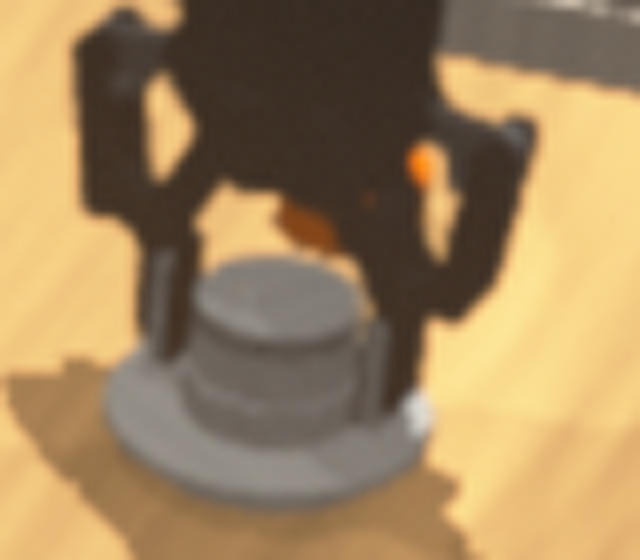

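Emit:
arm_command --targets '[{"wx":0,"wy":0,"wz":0,"tx":0,"ty":0,"tz":0.2,"jaw":0.28},{"wx":0,"wy":0,"wz":0,"tx":0,"ty":0,"tz":0.1,"jaw":0.3},{"wx":0,"wy":0,"wz":0,"tx":0,"ty":0,"tz":0.1,"jaw":0.32},{"wx":0,"wy":0,"wz":0,"tx":0,"ty":0,"tz":0,"jaw":0.32},{"wx":0,"wy":0,"wz":0,"tx":0,"ty":0,"tz":0,"jaw":0.32},{"wx":0,"wy":0,"wz":0,"tx":0,"ty":0,"tz":0,"jaw":0.32},{"wx":0,"wy":0,"wz":0,"tx":0,"ty":0,"tz":0,"jaw":0.32},{"wx":0,"wy":0,"wz":0,"tx":0,"ty":0,"tz":0,"jaw":0.32},{"wx":0,"wy":0,"wz":0,"tx":0,"ty":0,"tz":0,"jaw":0.32},{"wx":0,"wy":0,"wz":0,"tx":0,"ty":0,"tz":0,"jaw":0.32}]'

```text
clock: 15.0
position: [508.4, -290.5, -13.4]
eef_rot: [0.001, 0.749, 0.662, 0.0]
force: [-0.5, -0.2, 0.1]
finger_gap: 58.0
```

```bash
python3 lk2.py 13 340 160 420 230 8 508.3 -290.3 0
```

```text
t 15.0 p [ 508.4 -290.5  -13.4] F [-0.5 -0.2  0.1] gap 58.0 
tool x [ 0.122  0.992 -0.   ] y [ 0.992 -0.122  0.002] z [ 0.002 -0.001 -1.   ]
goal rel tool mm [  0.2  -0.1 -13.4] down in tool [ 0.    -0.002  1.   ]
```

View pics/v13.png

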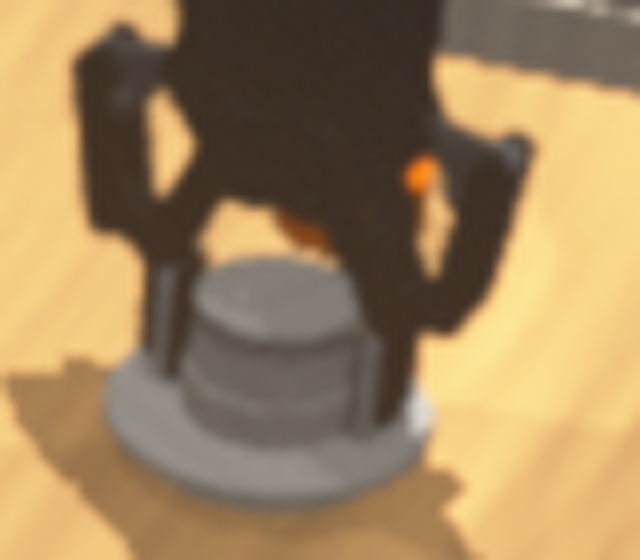

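The tips are now at crop (165,377) and (370,432), z ≈ 16–17, beside the collar and just above the flange. There is no force on the wrist. Closing on the collar.

Emit:
arm_command --targets '[{"wx":0,"wy":0,"wz":0,"tx":0,"ty":0,"tz":0,"jaw":0.36},{"wx":0,"wy":0,"wz":0,"tx":0,"ty":0,"tz":0,"jaw":0.4},{"wx":0,"wy":0,"wz":0,"tx":0,"ty":0,"tz":0,"jaw":0.5},{"wx":0,"wy":0,"wz":0,"tx":0,"ty":0,"tz":0,"jaw":0.5},{"wx":0,"wy":0,"wz":0,"tx":0,"ty":0,"tz":0,"jaw":0.5},{"wx":0,"wy":0,"wz":0,"tx":0,"ty":0,"tz":0,"jaw":0.5},{"wx":0,"wy":0,"wz":0,"tx":0,"ty":0,"tz":0,"jaw":0.5},{"wx":0,"wy":0,"wz":0,"tx":0,"ty":0,"tz":-0.5,"jaw":0.5},{"wx":0,"wy":0,"wz":0,"tx":0,"ty":0,"tz":-1.0,"jaw":0.5},{"wx":0,"wy":0,"wz":0,"tx":0,"ty":0,"tz":-1.0,"jaw":0.5}]' --newtons 50

```text
clock: 16.05
position: [507.2, -290.3, 12.9]
eef_rot: [-0.0, 0.749, 0.662, -0.0]
force: [0.7, -0.3, -1.2]
finger_gap: 51.9
```

```bash
python3 lk2.py 14 340 140 420 230 6.6 499.5 39.6 0
```

```text
t 16.05 p [ 507.2 -290.3   12.9] F [ 0.7 -0.3 -1.2] gap 51.9 
tool x [0.123 0.992 0.   ] y [ 0.992 -0.123 -0.001] z [-0.001  0.001 -1.   ]
goal rel tool mm [326.5 -48.1  13.1] down in tool [-0.     0.001  1.   ]
```

View pics/v14.png

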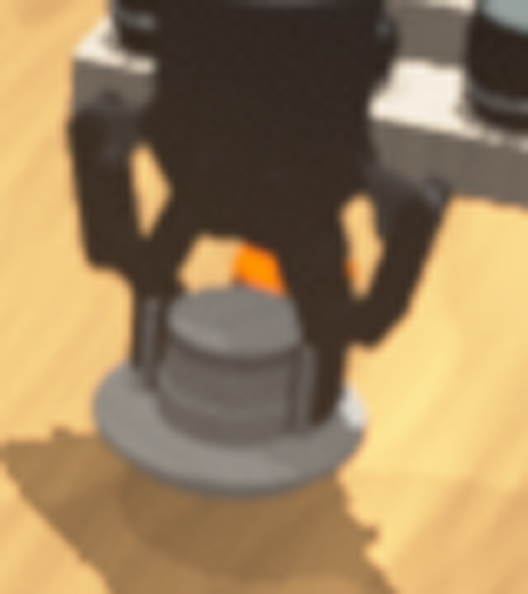

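The lid and cap are lifting level at crop (230,400), about 26 mm up, with the wrist carrying about 1–2 N. I'll rise and carry them to the tank.

Emit:
arm_command --targets '[{"wx":0,"wy":0,"wz":0,"tx":0,"ty":0,"tz":-2.0,"jaw":0.5},{"wx":0,"wy":0,"wz":0,"tx":0,"ty":0,"tz":-3.0,"jaw":0.5},{"wx":0,"wy":0,"wz":0,"tx":0,"ty":0,"tz":-3.0,"jaw":0.5},{"wx":0,"wy":0,"wz":0,"tx":1.0,"ty":-0.2,"tz":-2.5,"jaw":0.5},{"wx":0,"wy":0,"wz":0,"tx":2.0,"ty":-0.3,"tz":-1.0,"jaw":0.5},{"wx":0,"wy":0,"wz":0,"tx":3.0,"ty":-0.5,"tz":0,"jaw":0.5},{"wx":0,"wy":0,"wz":0,"tx":3.0,"ty":-0.5,"tz":0,"jaw":0.5},{"wx":0,"wy":0,"wz":0,"tx":3.0,"ty":-0.5,"tz":0,"jaw":0.5},{"wx":0,"wy":0,"wz":0,"tx":3.0,"ty":-0.5,"tz":0,"jaw":0.5},{"wx":0,"wy":0,"wz":0,"tx":3.0,"ty":-0.5,"tz":0,"jaw":0.5}]'

```text
clock: 17.1
position: [500.1, -108.8, 140.0]
eef_rot: [0.004, 0.753, 0.658, 0.003]
force: [-0.1, 0.2, -0.7]
finger_gap: 52.5
```

```bash
python3 lk2.py 15 280 60 440 320 2.3 499.5 39.6 0
```

```text
t 17.1 p [ 500.1 -108.8  140. ] F [-0.1  0.2 -0.7] gap 52.5 
tool x [ 0.134  0.991 -0.001] y [ 0.991 -0.134  0.01 ] z [ 0.009 -0.002 -1.   ]
goal rel tool mm [147.2 -21.8 139.7] down in tool [ 0.001 -0.01   1.   ]
```

View pics/v15.png

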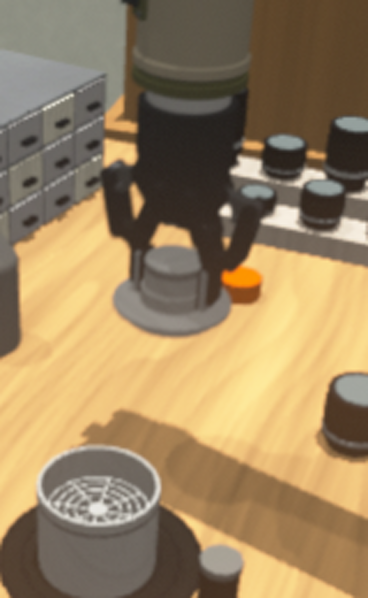

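The lid and cap are held together and level, at crop (172,290). The tank is undisturbed.

Emit:
arm_command --targets '[{"wx":0.5,"wy":0,"wz":0,"tx":2.7,"ty":-0.4,"tz":0,"jaw":0.5},{"wx":0,"wy":0,"wz":0,"tx":2.5,"ty":-0.4,"tz":0,"jaw":0.5},{"wx":0,"wy":0,"wz":0,"tx":2.3,"ty":-0.4,"tz":0,"jaw":0.5},{"wx":0,"wy":0,"wz":0,"tx":2.0,"ty":-0.3,"tz":0,"jaw":0.5},{"wx":0,"wy":0,"wz":0,"tx":1.6,"ty":-0.3,"tz":0,"jaw":0.5},{"wx":0,"wy":0,"wz":0,"tx":1.2,"ty":-0.2,"tz":0,"jaw":0.5},{"wx":0,"wy":0,"wz":0,"tx":0.7,"ty":0,"tz":0,"jaw":0.5},{"wx":0,"wy":0,"wz":0,"tx":0.3,"ty":0,"tz":0,"jaw":0.5},{"wx":0,"wy":0,"wz":0,"tx":0,"ty":0,"tz":0,"jaw":0.5},{"wx":0,"wy":0,"wz":0,"tx":0,"ty":0,"tz":0,"jaw":0.5}]'

```text
clock: 18.15
position: [498.0, 35.6, 143.4]
eef_rot: [0.0, 0.751, 0.66, 0.003]
force: [-0.1, -0.3, -2.1]
finger_gap: 52.2
```

```bash
python3 lk2.py 16 250 100 400 340 2.5 499.5 39.6 0
```

```text
t 18.15 p [498.   35.6 143.4] F [-0.1 -0.3 -2.1] gap 52.2 
tool x [0.129 0.992 0.004] y [ 0.992 -0.129  0.004] z [ 0.005  0.004 -1.   ]
goal rel tool mm [  3.6   0.4 143.4] down in tool [-0.004 -0.004  1.   ]
```

View pics/v16.png

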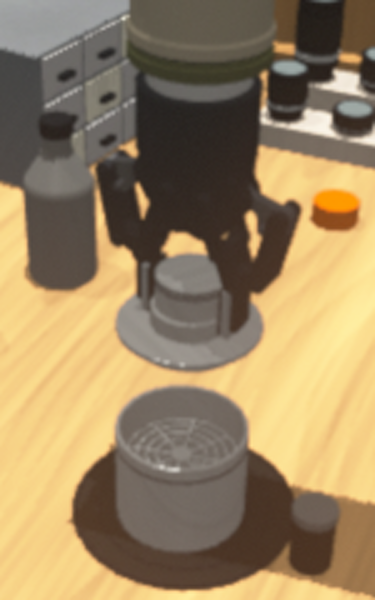

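Emit:
arm_command --targets '[{"wx":0.2,"wy":-0.2,"wz":0,"tx":0.3,"ty":0,"tz":0,"jaw":0.5},{"wx":0,"wy":0,"wz":0,"tx":0,"ty":0,"tz":1.0,"jaw":0.5},{"wx":0,"wy":0,"wz":0,"tx":0,"ty":0,"tz":1.5,"jaw":0.5},{"wx":0,"wy":0,"wz":0,"tx":0,"ty":0,"tz":1.5,"jaw":0.5},{"wx":0,"wy":0,"wz":0,"tx":0,"ty":0,"tz":1.0,"jaw":0.5},{"wx":0,"wy":0,"wz":0,"tx":0,"ty":0,"tz":0.5,"jaw":0.5},{"wx":0,"wy":0,"wz":0,"tx":0,"ty":0,"tz":0,"jaw":0.5},{"wx":0,"wy":0,"wz":0,"tx":0,"ty":0,"tz":0,"jaw":0.5},{"wx":0,"wy":0,"wz":0,"tx":0,"ty":0,"tz":0,"jaw":0.5},{"wx":0,"wy":0,"wz":0,"tx":0,"ty":0,"tz":0,"jaw":0.5}]'

```text
clock: 19.2
position: [498.9, 36.8, 85.0]
eef_rot: [0.0, 0.752, 0.659, 0.0]
force: [-0.7, -0.1, -1.6]
finger_gap: 52.0
```

```bash
python3 lk2.py 17 270 190 380 330 4 499.5 39.6 0
```

```text
t 19.2 p [498.9  36.8  85. ] F [-0.7 -0.1 -1.6] gap 52.0 
tool x [ 0.132  0.991 -0.   ] y [ 0.991 -0.132  0.001] z [ 0.001 -0.    -1.   ]
goal rel tool mm [ 2.8  0.1 85. ] down in tool [ 0.    -0.001  1.   ]
```

View pics/v17.png

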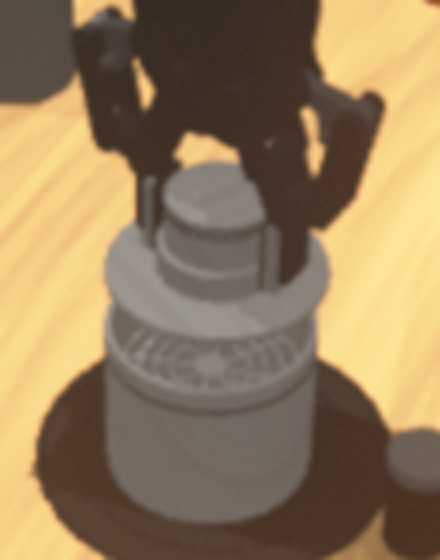

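Run:
```python
from h import *
c=np.linspace(0,2*np.pi,90)
def box(x,y,z,r):
    q=pix("side",np.c_[x+r*np.cos(c),y+r*np.sin(c),np.full(90,z)]); return ((q.min(0)-[270,190])*4).round(), ((q.max(0)-[270,190])*4).round()
print("rim",box(499.5,39.6,81,48)); 
for y in (36.8,39.6):
  for z in (105,112): print("fl",y,z,box(498.9,y,z,50))
```

```text
rim (array([106., 249.]), array([321., 387.]))
fl 36.8 105 (array([105., 202.]), array([332., 344.]))
fl 36.8 112 (array([105., 190.]), array([333., 331.]))
fl 39.6 105 (array([102., 205.]), array([330., 348.]))
fl 39.6 112 (array([102., 193.]), array([331., 335.]))
```

Emit:
arm_command --targets '[{"wx":0,"wy":0,"wz":0,"tx":0.3,"ty":0,"tz":0,"jaw":0.5},{"wx":0,"wy":0,"wz":0,"tx":0.1,"ty":0,"tz":0.4,"jaw":0.5},{"wx":0,"wy":0,"wz":0,"tx":0,"ty":0,"tz":0.5,"jaw":0.5},{"wx":0,"wy":0,"wz":0,"tx":0,"ty":0,"tz":0,"jaw":0.5},{"wx":0,"wy":0,"wz":0,"tx":0,"ty":0,"tz":0,"jaw":0.5},{"wx":0,"wy":0,"wz":0,"tx":0,"ty":0,"tz":0,"jaw":0.5},{"wx":0,"wy":0,"wz":0,"tx":0,"ty":0,"tz":0,"jaw":0.5},{"wx":0,"wy":0,"wz":0,"tx":0,"ty":0,"tz":0,"jaw":0.5},{"wx":0,"wy":0,"wz":0,"tx":0,"ty":0,"tz":0,"jaw":0.5},{"wx":0,"wy":0,"wz":0,"tx":0,"ty":0,"tz":0,"jaw":0.5}]'

```text
clock: 20.25
position: [499.9, 41.4, 75.8]
eef_rot: [0.001, 0.752, 0.659, 0.001]
force: [0.8, 0.2, -1.9]
finger_gap: 52.1
```

```bash
python3 lk2.py 18 270 190 380 330 4 499.5 39.6 0
```

```text
t 20.25 p [499.9  41.4  75.8] F [ 0.8  0.2 -1.9] gap 52.1 
tool x [0.132 0.991 0.001] y [ 0.991 -0.132  0.002] z [ 0.002  0.    -1.   ]
goal rel tool mm [-1.9 -0.3 75.8] down in tool [-0.001 -0.002  1.   ]
```

View pics/v18.png

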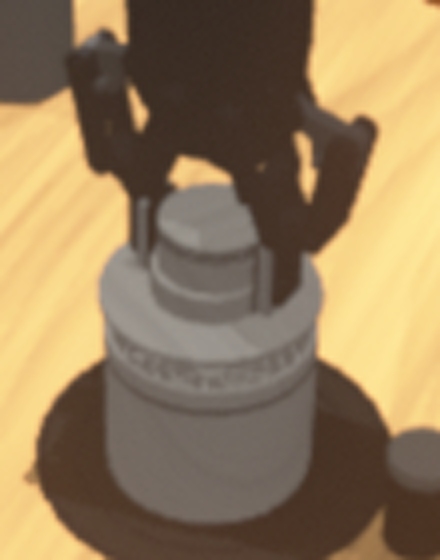

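Emit:
arm_command --targets '[{"wx":0,"wy":0,"wz":0,"tx":-0.15,"ty":0,"tz":0,"jaw":0.5},{"wx":0,"wy":0,"wz":0,"tx":0,"ty":0,"tz":0.3,"jaw":0.5},{"wx":0,"wy":0,"wz":0,"tx":0,"ty":0,"tz":0.3,"jaw":0.5},{"wx":0,"wy":0,"wz":0,"tx":0,"ty":0,"tz":0.2,"jaw":0.5},{"wx":0,"wy":0,"wz":0,"tx":0,"ty":0,"tz":0.2,"jaw":0.5},{"wx":0,"wy":0,"wz":0,"tx":0,"ty":0,"tz":0.2,"jaw":0.5},{"wx":0,"wy":0,"wz":0,"tx":0,"ty":0,"tz":0,"jaw":0.5},{"wx":0,"wy":0,"wz":0,"tx":0,"ty":0,"tz":0,"jaw":0.5},{"wx":0,"wy":0,"wz":0,"tx":0,"ty":0,"tz":0,"jaw":0.5},{"wx":0,"wy":0,"wz":0,"tx":0,"ty":0,"tz":0,"jaw":0.5}]'

```text
clock: 21.3
position: [499.6, 39.7, 62.5]
eef_rot: [0.001, 0.752, 0.659, 0.001]
force: [-0.5, 0.7, -1.1]
finger_gap: 52.1
```

```bash
python3 lk2.py 19 270 190 380 330 4 499.5 39.6 0
```

```text
t 21.3 p [499.6  39.7  62.5] F [-0.5  0.7 -1.1] gap 52.1 
tool x [0.132 0.991 0.   ] y [ 0.991 -0.132  0.002] z [ 0.002  0.    -1.   ]
goal rel tool mm [-0.2 -0.2 62.5] down in tool [-0.    -0.002  1.   ]
```

View pics/v19.png

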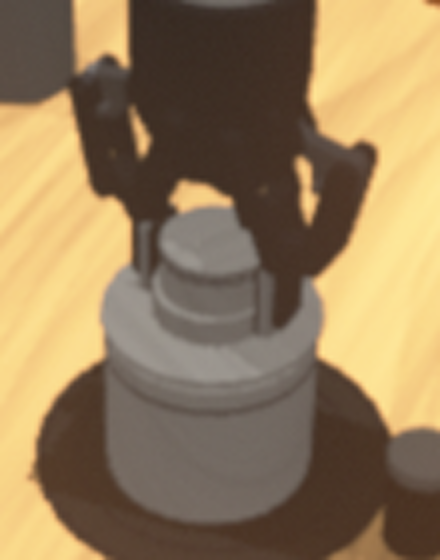

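The plug is entering the bore freely, with no contact force. About 5 mm remain, so I'll go down slowly.

Emit:
arm_command --targets '[{"wx":0,"wy":0,"wz":0,"tx":0,"ty":0,"tz":0.2,"jaw":0.5},{"wx":0,"wy":0,"wz":0,"tx":0,"ty":0,"tz":0.1,"jaw":0.5},{"wx":0,"wy":0,"wz":0,"tx":0,"ty":0,"tz":0.1,"jaw":0.5},{"wx":0,"wy":0,"wz":0,"tx":0,"ty":0,"tz":0.1,"jaw":0.5},{"wx":0,"wy":0,"wz":0,"tx":0,"ty":0,"tz":0,"jaw":0.5},{"wx":0,"wy":0,"wz":0,"tx":0,"ty":0,"tz":0,"jaw":0.5},{"wx":0,"wy":0,"wz":0,"tx":0,"ty":0,"tz":0,"jaw":0.5},{"wx":0,"wy":0,"wz":0,"tx":0,"ty":0,"tz":0,"jaw":0.5},{"wx":0,"wy":0,"wz":0,"tx":0,"ty":0,"tz":0,"jaw":0.5},{"wx":0,"wy":0,"wz":0,"tx":0,"ty":0,"tz":0,"jaw":0.5}]'

```text
clock: 22.35
position: [499.8, 39.8, 57.9]
eef_rot: [0.0, 0.752, 0.659, 0.001]
force: [-0.7, 0.2, 0.3]
finger_gap: 51.9
```

```bash
python3 lk2.py 20 270 190 380 330 4 499.5 39.6 0
```

```text
t 22.35 p [499.8  39.8  57.9] F [-0.7  0.2  0.3] gap 51.9 
tool x [0.132 0.991 0.001] y [ 0.991 -0.132  0.002] z [ 0.002  0.001 -1.   ]
goal rel tool mm [-0.3 -0.4 57.9] down in tool [-0.001 -0.002  1.   ]
```

View pics/v20.png

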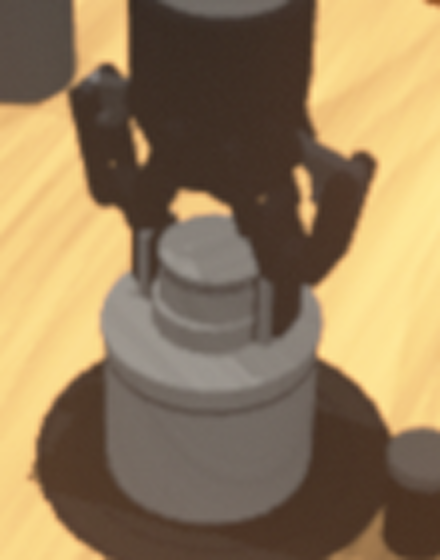

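Emit:
arm_command --targets '[{"wx":0,"wy":0,"wz":0,"tx":0,"ty":0,"tz":0.1,"jaw":0.5},{"wx":0,"wy":0,"wz":0,"tx":0,"ty":0,"tz":0.1,"jaw":0.5},{"wx":0,"wy":0,"wz":0,"tx":0,"ty":0,"tz":0.1,"jaw":0.5},{"wx":0,"wy":0,"wz":0,"tx":0,"ty":0,"tz":0,"jaw":0.5},{"wx":0,"wy":0,"wz":0,"tx":0,"ty":0,"tz":0,"jaw":0.5},{"wx":0,"wy":0,"wz":0,"tx":0,"ty":0,"tz":0,"jaw":0.5},{"wx":0,"wy":0,"wz":0,"tx":0,"ty":0,"tz":0,"jaw":0.5},{"wx":0,"wy":0,"wz":0,"tx":0,"ty":0,"tz":0,"jaw":0.5},{"wx":0,"wy":0,"wz":0,"tx":0,"ty":0,"tz":0,"jaw":0.5},{"wx":0,"wy":0,"wz":0,"tx":0,"ty":0,"tz":0,"jaw":0.5}]'

```text
clock: 23.4
position: [500.1, 39.9, 57.8]
eef_rot: [-0.001, 0.753, 0.659, 0.001]
force: [-0.1, 0.2, 1.3]
finger_gap: 52.0
```

The lid resists with the TCP at 57.8, which is 71.2 mm above where I gripped it, exactly the seated height on the mat. I'll let go and rise to cap height.

Emit:
arm_command --targets '[{"wx":0,"wy":0,"wz":0,"tx":0,"ty":0,"tz":0,"jaw":0.34},{"wx":0,"wy":0,"wz":0,"tx":0,"ty":0,"tz":0,"jaw":0.3},{"wx":0,"wy":0,"wz":0,"tx":0,"ty":0,"tz":0,"jaw":0.27},{"wx":0,"wy":0,"wz":0,"tx":0,"ty":0,"tz":0,"jaw":0.27},{"wx":0,"wy":0,"wz":0,"tx":0,"ty":0,"tz":0,"jaw":0.27},{"wx":0,"wy":0,"wz":0,"tx":0,"ty":0,"tz":-0.6,"jaw":0.27},{"wx":0,"wy":0,"wz":0,"tx":0,"ty":0,"tz":-0.6,"jaw":0.27},{"wx":0,"wy":0,"wz":0,"tx":0,"ty":0,"tz":-0.3,"jaw":0.27},{"wx":0,"wy":0,"wz":0,"tx":0,"ty":0,"tz":0,"jaw":0.27},{"wx":0,"wy":0,"wz":0,"tx":0,"ty":0,"tz":0,"jaw":0.27}]'

```text
clock: 24.4
position: [500.8, 40.0, 74.8]
eef_rot: [-0.0, 0.753, 0.659, 0.002]
force: [-0.6, -0.3, -0.0]
finger_gap: 62.4
```

```bash
python3 lk2.py 21 285 200 365 275 8 499.5 39.6 0
```

```text
t 24.4 p [500.8  40.   74.8] F [-0.6 -0.3 -0. ] gap 62.4 
tool x [0.133 0.991 0.004] y [ 0.991 -0.133  0.003] z [ 0.003  0.003 -1.   ]
goal rel tool mm [-0.8 -1.4 74.8] down in tool [-0.004 -0.003  1.   ]
```

View pics/v21.png

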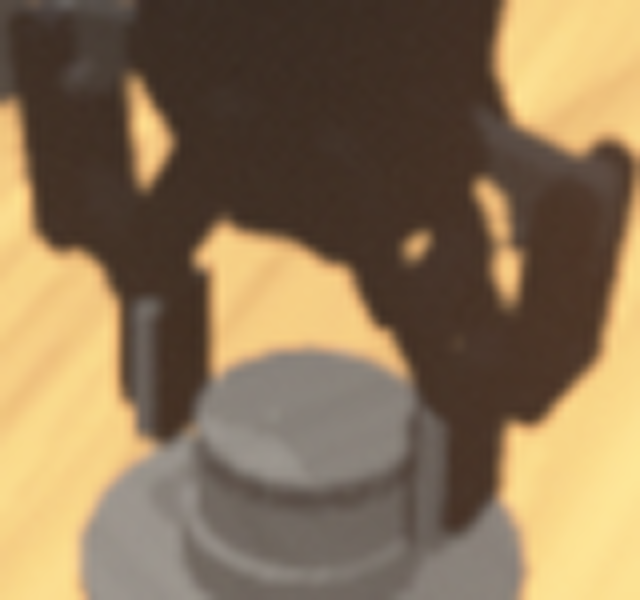

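The gripper is open and the lid stays shut. The tips at crop (150,440) and (455,535) are about 31 above the lid's origin. I'll raise 3 mm more so that closing clears the collar, then grip the cap.

Emit:
arm_command --targets '[{"wx":0.1,"wy":-0.2,"wz":0,"tx":0,"ty":-0.1,"tz":-0.3,"jaw":0.27},{"wx":0,"wy":0,"wz":0,"tx":0,"ty":0,"tz":0,"jaw":0.27},{"wx":0,"wy":0,"wz":0,"tx":0,"ty":0,"tz":0,"jaw":0.32},{"wx":0,"wy":0,"wz":0,"tx":0,"ty":0,"tz":0,"jaw":0.36},{"wx":0,"wy":0,"wz":0,"tx":0,"ty":0,"tz":0,"jaw":0.4},{"wx":0,"wy":0,"wz":0,"tx":0,"ty":0,"tz":0,"jaw":0.45},{"wx":0,"wy":0,"wz":0,"tx":0,"ty":0,"tz":0,"jaw":0.55},{"wx":0,"wy":0,"wz":0,"tx":0,"ty":0,"tz":0,"jaw":0.55},{"wx":0,"wy":0,"wz":0,"tx":0,"ty":0,"tz":0,"jaw":0.55},{"wx":0,"wy":0,"wz":0,"tx":0,"ty":0,"tz":0,"jaw":0.55}]' --newtons 30

```text
clock: 25.45
position: [499.6, 40.1, 78.0]
eef_rot: [0.0, 0.752, 0.659, -0.0]
force: [-0.5, 0.3, 2.0]
finger_gap: 49.3
```

```bash
python3 lk2.py 22 285 200 365 275 8 499.5 39.6 0
```

```text
t 25.45 p [499.6  40.1  78. ] F [-0.5  0.3  2. ] gap 49.3 
tool x [ 0.133  0.991 -0.   ] y [ 0.991 -0.133  0.   ] z [ 0. -0. -1.]
goal rel tool mm [-0.5 -0.  78. ] down in tool [ 0. -0.  1.]
```

View pics/v22.png

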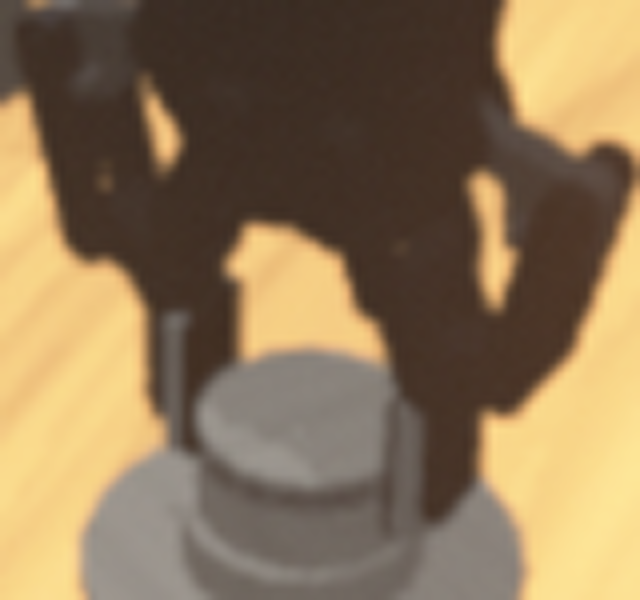

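The jaws stopped at 49.3 on the cap, against 52 on the collar. The tips sit above the shoulder. I'll lift gently.

Emit:
arm_command --targets '[{"wx":0,"wy":0,"wz":0,"tx":0,"ty":0,"tz":-0.2,"jaw":0.55},{"wx":0,"wy":0,"wz":0,"tx":0,"ty":0,"tz":-0.3,"jaw":0.55},{"wx":0,"wy":0,"wz":0,"tx":0,"ty":0,"tz":-0.3,"jaw":0.55},{"wx":0,"wy":0,"wz":0,"tx":0,"ty":0,"tz":-0.3,"jaw":0.55},{"wx":0,"wy":0,"wz":0,"tx":0,"ty":0,"tz":0,"jaw":0.55},{"wx":0,"wy":0,"wz":0,"tx":0,"ty":0,"tz":0,"jaw":0.55},{"wx":0,"wy":0,"wz":0,"tx":0,"ty":0,"tz":0,"jaw":0.55},{"wx":0,"wy":0,"wz":0,"tx":0,"ty":0,"tz":0,"jaw":0.55},{"wx":0,"wy":0,"wz":0,"tx":0,"ty":0,"tz":0,"jaw":0.55},{"wx":0,"wy":0,"wz":0,"tx":0,"ty":0,"tz":0,"jaw":0.55}]'

```text
clock: 26.5
position: [499.2, 39.9, 89.4]
eef_rot: [0.0, 0.753, 0.659, -0.0]
force: [0.0, 0.9, -0.6]
finger_gap: 49.4
```

```bash
python3 lk2.py 23 270 190 380 330 4 499.5 39.6 0
```

```text
t 26.5 p [499.2  39.9  89.4] F [ 0.   0.9 -0.6] gap 49.4 
tool x [ 0.133  0.991 -0.001] y [ 0.991 -0.133 -0.   ] z [-0.001 -0.001 -1.   ]
goal rel tool mm [-0.2  0.4 89.4] down in tool [0.001 0.    1.   ]
```

View pics/v23.png

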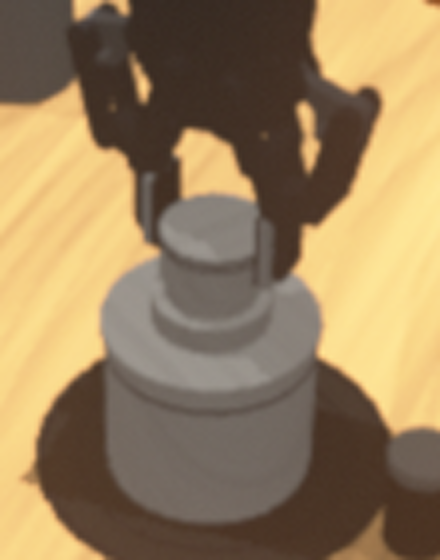

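The cap is rising alone. The lid flange at crop (210,330) has not moved. I'll lift the rest, to about 100 mm.

Emit:
arm_command --targets '[{"wx":0,"wy":0,"wz":0,"tx":0,"ty":0,"tz":-0.6,"jaw":0.55},{"wx":0,"wy":0,"wz":0,"tx":0,"ty":0,"tz":-1.2,"jaw":0.55},{"wx":0,"wy":0,"wz":0,"tx":0,"ty":0,"tz":-1.5,"jaw":0.55},{"wx":0,"wy":0,"wz":0,"tx":0,"ty":0,"tz":-1.5,"jaw":0.55},{"wx":0,"wy":0,"wz":0,"tx":0,"ty":0,"tz":-1.5,"jaw":0.55},{"wx":0,"wy":0,"wz":0,"tx":0,"ty":0,"tz":-1.2,"jaw":0.55},{"wx":0,"wy":0,"wz":0,"tx":0,"ty":0,"tz":-0.6,"jaw":0.55},{"wx":0,"wy":0,"wz":0,"tx":0,"ty":0,"tz":0,"jaw":0.55},{"wx":0,"wy":0,"wz":0,"tx":0,"ty":0,"tz":0,"jaw":0.55},{"wx":0,"wy":0,"wz":0,"tx":0,"ty":0,"tz":0,"jaw":0.55}]'

```text
clock: 27.55
position: [499.5, 39.5, 178.2]
eef_rot: [0.0, 0.753, 0.658, 0.0]
force: [-0.1, -0.7, -0.4]
finger_gap: 49.0
```

```bash
python3 lk2.py 24 160 90 560 390 2 499.5 39.6 0
```

```text
t 27.55 p [499.5  39.5 178.2] F [-0.1 -0.7 -0.4] gap 49.0 
tool x [ 0.134  0.991 -0.   ] y [ 0.991 -0.134  0.001] z [ 0.001 -0.    -1.   ]
goal rel tool mm [ 1.000e-01 -2.000e-01  1.782e+02] down in tool [ 0.    -0.001  1.   ]
```

View pics/side24.png

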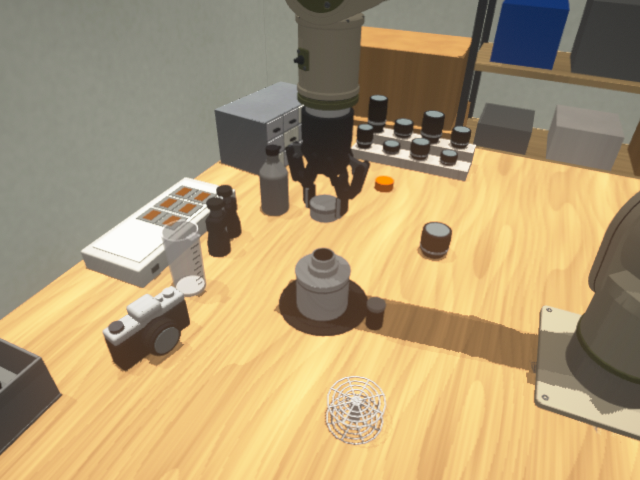

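The side view shows the lid shut on the tank with its spout bare at (323,262), and the cap in the gripper at (325,208). The bystanders are where they were. I'll do one last crop of the seat and the centring.

Run:
```python
from h import *
im=cv2.imread("pics/side24.png"); cv2.imwrite("pics/z24.png",cv2.resize(im[185:340,270:380],None,fx=3.8,fy=3.8,interpolation=cv2.INTER_CUBIC))
c=np.linspace(0,2*np.pi,90)
for n,z,r in(("tank base",1,48),("flange top",85,50),("mat",1,85)):
    q=pix("side",np.c_[(497 if n=="mat" else 499.5)+r*np.cos(c),(37 if n=="mat" else 39.6)+r*np.sin(c),np.full(90,z)]); print(n,((q.min(0)-[270,185])*3.8).round(),((q.max(0)-[270,185])*3.8).round())
```

```text
tank base [104. 377.] [297. 512.]
flange top [ 97. 247.] [310. 383.]
mat [ 36. 329.] [378. 569.]
```

View pics/z24.png

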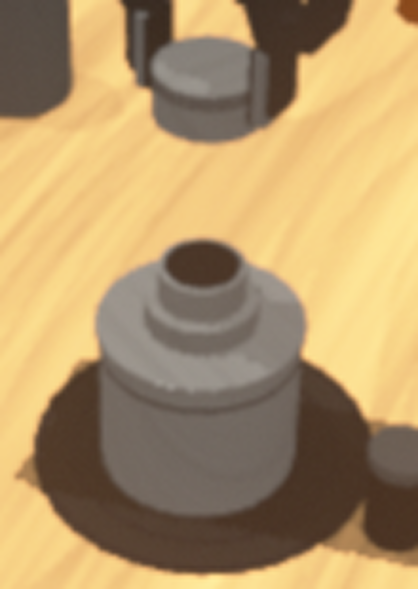

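```bash
python3 -c "
from station import arm
print(arm.sign_off())"
```

```text
the job is handed in; nothing more can be done
None
```

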